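# Clear the driver stand and stand the screwdrivers in it

### The job

Things have been dumped on the wooden driver stand: first move the solder reel and the roll of tape off it into the grey tray. Then stand every screwdriver lying on the bench upright in the stand, one to a bore, blade down and right to the bottom, and leave the screw jar and the swab tin where they are.

Things in the scene. Friction and masses are not known exactly. Their poses are not given: they have to be found in the camera images.
- stand: pale wooden driver stand, fixed to the bench, a block 56 x 244 x 64 mm high (x, y, z); origin under its centre at bench level; its y axis runs along the row of four round bores in its top. Each bore is 21 mm across (with a 2 mm chamfer at the mouth) and 52 mm deep, its floor 12 mm above the bench; bores are 62 mm apart
- socket0 (a point): centre of the mouth of a bore of the stand, at the height of the stand's top (64 mm)
- socket1 (a point): centre of the mouth of a bore of the stand, at the height of the stand's top (64 mm)
- socket2 (a point): centre of the mouth of a bore of the stand, at the height of the stand's top (64 mm)
- socket3 (a point): centre of the mouth of a bore of the stand, at the height of the stand's top (64 mm)
- tray: grey open tray, fixed to the bench, 130 x 190 mm, walls 22 mm high and 4 mm thick, floor 4 mm; origin under its centre at bench level
- reel_center (a point): centre of the solder reel, a spool with round orange flanges 50 mm across and 31 mm high, standing on one flange on top of the stand at the start (a stub of wire sticks out 12 mm beyond the flanges at its -y side); z axis is the spool's axis
- tape_center (a point): centre of the roll of amber tape, 53 mm across and 12 mm high, lying flat on top of the stand at the start; z axis is the roll's axis
- driver_a_center (a point): centre (half-way along) of a precision screwdriver 126 mm long lying flat on the bench at the start; its thin blade is at the +y end, its fat cap (20 x 19 mm, 24 mm long) at the -y end; the round dark grip, 17 mm thick, runs from 39 mm on the cap side of this point to 26 mm on the blade side, then come a collar 11 mm thick and 15 mm long and the blade, 8 mm thick or less and 22 mm long. May be absent
- driver_b_center (a point): centre (half-way along) of a precision screwdriver 126 mm long lying flat on the bench at the start; its thin blade is at the +y end, its fat cap (20 x 19 mm, 24 mm long) at the -y end; the round dark grip, 17 mm thick, runs from 39 mm on the cap side of this point to 26 mm on the blade side, then come a collar 11 mm thick and 15 mm long and the blade, 8 mm thick or less and 22 mm long. May be absent
- driver_c_center (a point): centre (half-way along) of a precision screwdriver 126 mm long lying flat on the bench at the start; its thin blade is at the +y end, its fat cap (20 x 19 mm, 24 mm long) at the -y end; the round dark grip, 17 mm thick, runs from 39 mm on the cap side of this point to 26 mm on the blade side, then come a collar 11 mm thick and 15 mm long and the blade, 8 mm thick or less and 22 mm long. May be absent
- driver_d_center (a point): centre (half-way along) of a precision screwdriver 146 mm long lying flat on the bench at the start; its thin blade is at the +y end, its fat cap (20 x 19 mm, 24 mm long) at the -y end; the round dark grip, 17 mm thick, runs from 49 mm on the cap side of this point to 36 mm on the blade side, then come a collar 11 mm thick and 15 mm long and the blade, 8 mm thick or less and 22 mm long. May be absent
- driver_a_tip (a point): the end of the blade of the same screwdriver (driver_a), on its axis; its y axis points along the driver out of the blade
- driver_b_tip (a point): the end of the blade of the same screwdriver (driver_b), on its axis; its y axis points along the driver out of the blade
- driver_c_tip (a point): the end of the blade of the same screwdriver (driver_c), on its axis; its y axis points along the driver out of the blade
- driver_d_tip (a point): the end of the blade of the same screwdriver (driver_d), on its axis; its y axis points along the driver out of the blade
- jar_center (a point): closed screw jar, 39 mm across, 36 mm high, a bystander; point half-way up
- tin_center (a point): tin of swabs, 45 mm across, 77 mm high, a bystander; point half-way up

How it is judged:
By the outcome, as a careful person would: the job done as asked, in the order asked, and still so for the second after the job is handed in, with the robot touching nothing.
Of driver_a, driver_b, driver_c, driver_d only 3 to 4 are there at a start; the rules pass over those that are not, and their reading is None.
At some moment in a run one of driver_a, driver_b, driver_c, driver_d may be knocked a few centimetres aside while the robot is not near it.
It also fails if it takes over 210 s, if anything falls off the work surface, if the arm or the gripper's body presses on something with over 40 N, if the wrist force passes 120 N, or if a joint passes its speed limit or range.

### The arm

A 7-joint arm with a two-finger parallel gripper is mounted at the origin on a cart in front of the work surface, level with it; the furniture and walls round the work are solid. World frame = base frame: x ahead of the robot, y to its left, z up, the work surface at z = 0. Lengths are in m, angles in degrees, forces in N, time in s.
With the tool pointing down it reaches from about 0.4 to 0.875 m from the base axis. Payload 6.5 kg.
Tool frame: the origin (TCP) lies at the very end of the fingers, on their centre line; the grasp point (between the pads) lies arm.hold_point_z behind it (arm.hold_point_z is the distance from the TCP to the grasp point, in m); z points along the fingers, y is the line along which they close (so a half turn about z gives the same grasp; the last joint's range is limited). The gripper opens to 88 mm and grips with 3 to 60 N. Pads are 18 mm wide; open, the fingers measure 123 mm over their backs; the gripper's body (75 mm by 187 mm) begins 45 mm behind the grasp point.
Start: joints at [72.811, 30.733, -0.252, 88.115, 0.149, 61.152, -4.079], TCP at [0.151, -0.632, 0.216] pointing down, gripper open.
Joint ranges: [-154.64, 154.64], [-21.42, 123.67], [-72.66, 72.17], [13.99, 137.28], [-74.86, 254.86], [10.95, 109.41], [-158.01, 158.01]. Speed limits (degrees/s): [136.94, 136.94, 180, 180, 180, 180, 180].

### API

Orientations are given as a 3x3 rotation matrix whose columns are the frame's x, y, z axes.
In Python, from plant import arm gives the robot as it stands.
- The arm moves only by the tool servo_tool, never from a script. Its argument "plan" is a list that holds one entry, the list of rows, each a list of 7 numbers: the shift along the tool's x, y, z in mm, then the turn, a rotation vector about the tool's x, y, z in degrees, then the opening, from 0 (shut) to 1 (fully open). A call has 1 to 8 rows; each row is the pose to reach, as a shift and turn from the pose commanded when the call began, along the tool's axes at that moment; what a row does not reach only later rows make up. A row lasts 1/10 s, in which the tool goes at most 50 mm and 8.59 degrees, less where a joint would pass 70% of its speed; a pose out of reach is approached as far as the arm can. A call with a gripper value outside its range is refused whole. The fingers move at their own pace and stop on an object; "newtons" is the grip in N (left out, the last holds). Time passes only in rows, so rows that repeat a pose let the fingers close. It gives the time, the measured TCP pose, the force, the opening and the grip force at its end, in the units of the state.
- arm.get_state(): the state, without advancing time (a new reading comes with each control period).
- arm.camera(name): name is "side" or "top" or "wrist"; returns the picture (384x512x3 uint8, red, green, blue); there is no depth.
- arm.get_calibration(name): a dict with "vertical_fov" (degrees; the focal length in pixels is half the picture's height over the tangent of half this angle, whatever the lens; pixels are square), "cx", "cy" (the principal point, pixels), "k1" (the pictures are not rectified: a ray, as slopes to the right and down, at radius r is drawn at 1 + k1 r^2 times it, then the intrinsics apply), "R" (3x3) and "t" (3): a world point X has camera coordinates R X + t. Camera axes: x right, y down, z forward; pixel columns grow to the right and rows downward; lengths in m; the calibration is good to about 2 mm. A picture is of the moment at which its call begins: read the wrist's pose just before it. get_calibration takes no time and is no camera call; for the wrist camera it gives the pose at the moment of the call.
- arm.close_job(): hands the job in; it is judged then, once.
The state is a dict: "time_s": time; "joint_positions": joint angles; "dq": joint speeds; "joint_torque": joint torques, N m; "tool_pos": TCP position; "orientation": TCP orientation; "contact_force": force on the tool from outside, world axes, zero at the start; "moment": the same for the moment, N m; "width": finger opening in m; "finger_force": force on a finger pad.
Only numpy, scipy, OpenCV 4.12 (cv2) and the standard library are available. Lean on these libraries where they do the work, as an engineer would, in place of code of your own. Each camera call takes 0.05 s, during which the arm holds its last target. There are 200 camera calls.

## Working session

There is one attempt and no reset: what is moved stays moved. The work goes in short steps, Python scripts to look and compute and a tool call to move; the robot and the scene stay as the last step left them, time stands still between calls to the robot, and variables do not carry over. Pictures are saved under pics/ and viewed, at most 14 in all, crops included, and the job is handed in when it is done.

Besides the shell and the picture viewer there is one more tool, called after "Request:" by a JSON object that holds its "method" and its "body". servo_tool: Moves the arm, as the interface text tells. Its arguments: {"type":"object","properties":{"plan":{"type":"array","items":{"type":"array","items":{"type":"array","items":{"type":"number"}}}},"newtons":{"type":"number"}},"required":["plan"]}

```bash
ls; mkdir -p pics; python3 - <<'E'
from plant import arm
import cv2,numpy as np
s=arm.get_state(); print(s['time_s'],s['tool_pos'],s['orientation'],s['width'],arm.hold_point_z)
for n in("side","top","wrist"):
    c=arm.get_calibration(n); print(n,{k:np.round(v,4).tolist() for k,v in c.items()})
    im=arm.camera(n); cv2.imwrite(f"pics/{n}0.png",im[:,:,::-1])
E
```

```text
pics
0.0 [ 0.15047122 -0.63170526  0.21548776] [[ 9.72766043e-01  2.31788707e-01 -4.70039915e-04]
 [ 2.31789163e-01 -9.72764804e-01  1.55586070e-03]
 [-9.66073458e-05 -1.62243861e-03 -9.99998679e-01]] 0.08828236206667875 0.0187
side {'vertical_fov': 55.0692, 'cx': 257.6893, 'cy': 192.7624, 'k1': -0.0287, 'R': [[-0.9996, 0.0191, 0.0214], [-0.0054, 0.6076, -0.7942], [-0.0281, -0.794, -0.6073]], 't': [0.5878, 0.1166, 0.9915]}
top {'vertical_fov': 51.0818, 'cx': 252.0014, 'cy': 190.6235, 'k1': -0.0179, 'R': [[0.0042, -0.9999, -0.0127], [-0.9871, -0.0021, -0.16], [0.16, 0.0132, -0.987]], 't': [-0.0664, 0.6016, 1.0698]}
wrist {'vertical_fov': 63.9219, 'cx': 251.6749, 'cy': 187.6429, 'k1': -0.0072, 'R': [[0.2316, -0.9728, -0.0003], [-0.9339, -0.2224, 0.2801], [-0.2725, -0.0646, -0.96]], 't': [-0.6498, -0.037, 0.3886]}
```

View pics/top0.png

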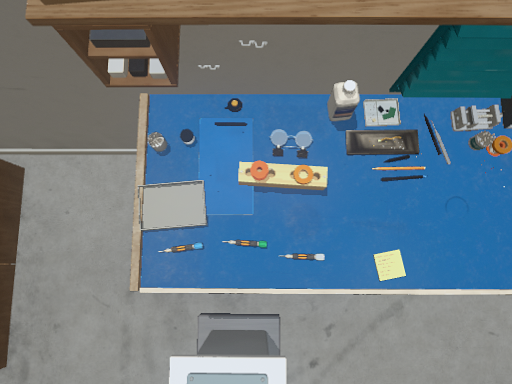

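View pics/side0.png

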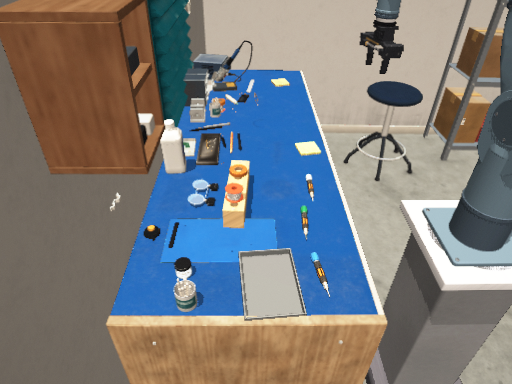

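The top view shows three drivers, each with its blade to the left (+y). The blue cap is at (197,246), green at (263,244) and white at (320,257). The reel is at about (260,170) and the tape at (303,174), both on the stand (238..328, 162..189). The tray spans (141..206, 181..229). The side view shows the same items.

```bash
cat > h.py <<'E'
import numpy as np, cv2
from plant import arm
def K(c):
    f=192/np.tan(np.radians(c['vertical_fov'])/2); return np.array([[f,0,c['cx']],[0,f,c['cy']],[0,0,1.]])
def ray(c,p):
    u=cv2.undistortPoints(np.array([[p]],float),K(c),np.array([c['k1'],0,0,0.]))[0,0]
    R=np.array(c['R']);d=R.T@np.r_[u,1];return -R.T@np.array(c['t']),d/np.linalg.norm(d)
def onz(c,p,z):
    o,d=ray(c,p);return o+d*(z-o[2])/d[2]
def tri(c1,p1,c2,p2):
    o1,d1=ray(c1,p1);o2,d2=ray(c2,p2)
    s=np.linalg.lstsq(np.c_[d1,-d2],o2-o1,rcond=None)[0]
    a=o1+s[0]*d1;b=o2+s[1]*d2;return (a+b)/2,np.linalg.norm(a-b)
def proj(c,X):
    R=np.array(c['R']);return cv2.projectPoints(np.array([X],float),cv2.Rodrigues(R)[0],np.array(c['t'],float),K(c),np.array([c['k1'],0,0,0.]))[0][0,0]
def snap(n,name):
    c=arm.get_calibration(n);im=arm.camera(n)[:,:,::-1].copy();cv2.imwrite(f'pics/{name}.png',im);return c,im
E
cat > m0.py <<'E'
from h import *
T,S=arm.get_calibration('top'),arm.get_calibration('side')
for n,p,q in [('reel',(260,170),(234,188)),('tape',(303,174),(238,170)),('blue cap',(198,246),(315,257)),('green',(263,244),(305,210)),('white',(320,257),(309,178)),('jar?',(186,136),(183,264)),('tin?',(157,141),(184,287))]:
    print(n,np.round(tri(T,p,S,q)[0],3),round(tri(T,p,S,q)[1],4))
for p in [(239,162),(328,167),(327,189),(238,184)]: print('stand',np.round(onz(T,p,.064),3))
for p in [(141,185),(204,181),(206,227),(142,229)]: print('tray',np.round(onz(T,p,.022),3))
for n,p in [('blue tip',(159,252)),('blue end',(203,245)),('green tip',(223,241)),('gend',(267,245)),('wtip',(279,257)),('wend',(325,257))]: print(n,np.round(onz(T,p,.01),3))
E
python3 m0.py
```

```text
reel [ 0.651 -0.086  0.092] 0.0008
tape [ 0.644 -0.204  0.071] 0.0004
blue cap [0.449 0.087 0.012] 0.0
green [ 0.454 -0.095  0.01 ] 0.0042
white [ 0.42  -0.255  0.008] 0.001
jar? [0.764 0.127 0.032] 0.0003
tin? [0.747 0.207 0.048] 0.0045
stand [ 0.68  -0.028  0.064]
stand [ 0.666 -0.274  0.064]
stand [ 0.604 -0.27   0.064]
stand [ 0.618 -0.026  0.064]
tray [0.622 0.254 0.022]
tray [0.634 0.073 0.022]
tray [0.502 0.065 0.022]
tray [0.496 0.245 0.022]
blue tip [0.432 0.198 0.01 ]
blue end [0.452 0.074 0.01 ]
green tip [0.464 0.017 0.01 ]
gend [ 0.453 -0.107  0.01 ]
wtip [ 0.42 -0.14  0.01]
wend [ 0.42  -0.269  0.01 ]
```

```bash
python3 - <<'E'
import cv2,numpy as np
a=cv2.imread('pics/top0.png')[90:295,130:400]
cv2.imwrite('pics/c1.png',cv2.resize(a,None,fx=2.9,fy=2.9,interpolation=2))
E
```

```text
(no output)
```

View pics/c1.png

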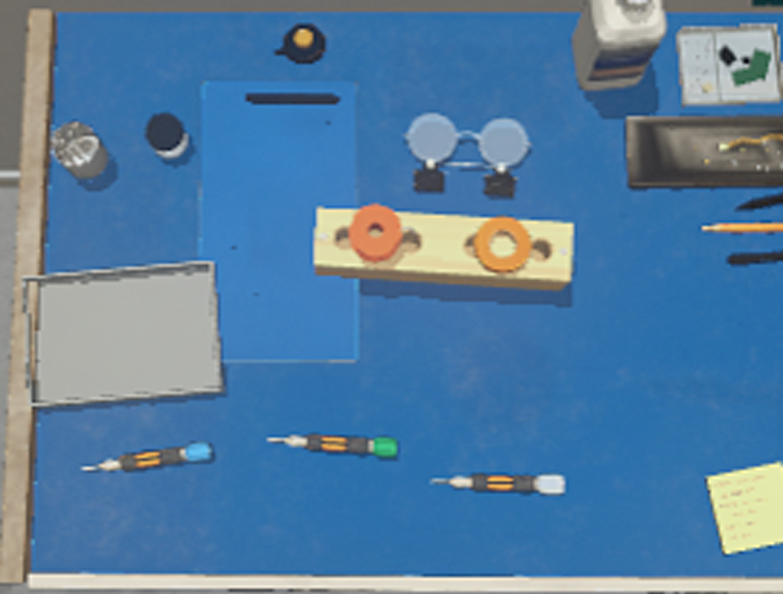

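The crop shows three drivers (blue, green and white caps), with the reel and tape sitting between the bores. I'll move above the stand with the closing line along x and look with the wrist camera.

```bash
cat >> h.py <<'E'
from scipy.spatial.transform import Rotation as Ro
def down(yaw): # tool x at world yaw (deg), pointing down
    a=np.radians(yaw);c,s=np.cos(a),np.sin(a);return np.array([[c,s,0],[s,-c,0],[0,0,-1.]])
def go(pos,R):
    s=arm.get_state();R0=np.array(s['orientation']);d=R0.T@(np.array(pos)-s['tool_pos'])*1000
    print('t',round(s['time_s'],1),'pos',np.round(s['tool_pos'],4),'j',np.round(s['joint_positions'],0),'F',np.round(s['contact_force'],1),'w',round(s['width'],4),'row',np.round(d,1),np.round(Ro.from_matrix(R0.T@R).as_rotvec(degrees=True),1))
E
python3 -c "
from h import *
go((.642,-.15,.27),down(86.7))"
```

```text
t 0.1 pos [ 0.1504 -0.6318  0.2156] j [73. 31. -0. 88.  0. 61. -4.] F [ 0.2  0.2 -0.3] w 0.0878 row [ 589.8 -354.9  -54. ] [ -0.1  -0.  -73.3]
```

Request:
{"method": "servo_tool", "body": {"plan": [[[590, -355, -54, 0, 0, -73.3, 1], [590, -355, -54, 0, 0, -73.3, 1], [590, -355, -54, 0, 0, -73.3, 1], [590, -355, -54, 0, 0, -73.3, 1], [590, -355, -54, 0, 0, -73.3, 1], [590, -355, -54, 0, 0, -73.3, 1], [590, -355, -54, 0, 0, -73.3, 1], [590, -355, -54, 0, 0, -73.3, 1]]]}}

```text
time_s: 0.95
tool_pos: [0.4363, -0.3515, 0.2477]
orientation: [[0.131, 0.991, -0.0], [0.991, -0.131, -0.0], [-0.0, -0.0, -1.0]]
contact_force: [0.7, 0.3, 0.5]
width: 0.0881
finger_force: 0.0
```

```bash
python3 -c "
from h import *
go((.642,-.15,.27),down(86.7))"
```

```text
t 0.9 pos [ 0.4363 -0.3515  0.2477] j [ 51.  22. -22.  99.   9.  61.  19.] F [0.7 0.3 0.5] w 0.0881 row [226.7 177.6 -22.3] [-0.   0.  -4.2]
```

Request:
{"method": "servo_tool", "body": {"plan": [[[227, 178, -22, 0, 0, -4.2, 1], [227, 178, -22, 0, 0, -4.2, 1], [227, 178, -22, 0, 0, -4.2, 1], [227, 178, -22, 0, 0, -4.2, 1], [227, 178, -22, 0, 0, -4.2, 1], [227, 178, -22, 0, 0, -4.2, 1], [227, 178, -22, 0, 0, -4.2, 1], [227, 178, -22, 0, 0, -4.2, 1]]]}}

```text
time_s: 1.75
tool_pos: [0.6427, -0.1517, 0.2689]
orientation: [[0.062, 0.998, -0.001], [0.998, -0.062, 0.0], [0.0, -0.001, -1.0]]
contact_force: [-0.3, -0.2, -0.1]
width: 0.0879
finger_force: 0.0
```

```bash
python3 -c "
from h import *
go((.642,-.15,.27),down(86.7))
c,im=snap('wrist','w1')
np.savez('w1.npz',**c)"
```

```text
t 1.8 pos [ 0.6427 -0.1517  0.2689] j [ 26.  32. -25.  82.  14.  70.  -4.] F [-0.3 -0.2 -0.1] w 0.0879 row [ 1.7 -0.8 -1.1] [-0.1 -0.  -0.2]
```

View pics/w1.png

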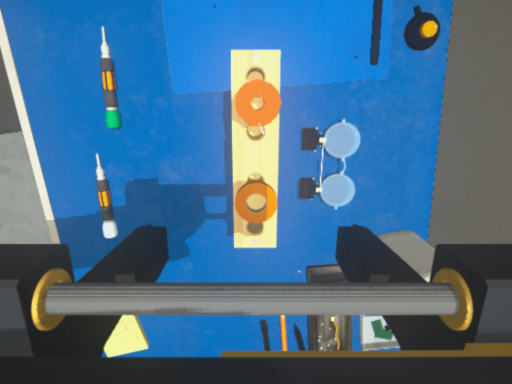

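The wrist view shows the reel at (258,103), the tape at (257,202) and the stand top spanning (231..280, 50..248). The white and green drivers are on the left.

```bash
cat > m1.py <<'E'
from h import *
im=cv2.imread('pics/w1.png');c=dict(np.load('w1.npz'));T=arm.get_calibration('top');it=cv2.imread('pics/top0.png')
hsv=cv2.cvtColor(im,cv2.COLOR_BGR2HSV);ht=cv2.cvtColor(it,cv2.COLOR_BGR2HSV)
def big(m,n=1):
    cs=sorted(cv2.findContours(m.astype(np.uint8),0,1)[0],key=cv2.contourArea)[::-1];return cs[:n]
roi=np.zeros(im.shape[:2],bool);roi[40:255,220:290]=1
rt=np.zeros(im.shape[:2],bool);rt[155:200,232:335]=1
def o(h): return (h[...,0]<22)&(h[...,1]>170)&(h[...,2]>120)
A=sorted(big(o(hsv)&roi,2),key=lambda k:k[:,0,1].min());B=sorted(big(o(ht)&rt,2),key=lambda k:k[:,0,0].min())
for n,a,b in zip(('reel','tape'),A,B):
    ca,ra=cv2.minEnclosingCircle(a);cb,rb=cv2.minEnclosingCircle(b)
    X,e=tri(c,ca,T,cb);print(n,ca,ra,cb,rb,X.round(4),e.round(4),[onz(c,ca,z).round(4) for z in (.095,.076,.0795,.07)])
w=((hsv[...,0]>15)&(hsv[...,0]<35)&(hsv[...,1]>50)&(hsv[...,1]<200)&(hsv[...,2]>130)|o(hsv))&roi
k=big(w)[0];r=cv2.minAreaRect(k);bp=cv2.boxPoints(r);P=np.array([onz(c,p,.064) for p in bp]);print('stand',r,P.round(4).tolist(),P.mean(0).round(4))
E
python3 m1.py
```

```text
reel (257.5, 102.76667022705078) 22.90361213684082 (308.5, 167.5) 0.7072067856788635 [ 0.6221 -0.1303  0.3769] 0.1133 [array([ 0.6543, -0.0855,  0.095 ]), array([ 0.6546, -0.0858,  0.076 ]), array([ 0.6545, -0.0857,  0.0795]), array([ 0.6547, -0.0859,  0.07  ])]
tape (255.84295654296875, 201.99191284179688) 20.73267936706543 (311.0, 172.0) 9.999999747378752e-05 [ 0.6514 -0.2248  0.0353] 0.0174 [array([ 0.646 , -0.1974,  0.095 ]), array([ 0.6458, -0.204 ,  0.076 ]), array([ 0.6459, -0.2028,  0.0795]), array([ 0.6458, -0.2061,  0.07  ])]
stand ((254.99996948242188, 147.99998474121094), (195.99996948242188, 47.99999237060547), 90.0) [[0.6285, -0.0274, 0.064], [0.682, -0.0307, 0.064], [0.673, -0.2721, 0.064], [0.609, -0.2681, 0.064]] [ 0.6481 -0.1496  0.064 ]
```

Request:
{"method": "servo_tool", "body": {"plan": [[[65, 7, 0, 0, 0, 0, 1], [65, 7, 50, 0, 0, 0, 1], [65, 7, 100, 0, 0, 0, 1], [65, 7, 140, 0, 0, 0, 1], [65, 7, 170, 0, 0, 0, 1], [65, 7, 190, 0, 0, 0, 1], [65, 7, 196, 0, 0, 0, 1], [65, 7, 196, 0, 0, 0, 1]]]}}

```text
time_s: 2.6
tool_pos: [0.6528, -0.0898, 0.0731]
orientation: [[0.065, 0.998, -0.002], [0.998, -0.065, -0.001], [-0.001, -0.002, -1.0]]
contact_force: [0.0, -0.3, 0.2]
width: 0.088
finger_force: 0.0
```

Request:
{"method": "servo_tool", "body": {"plan": [[[0, 0, 0, 0, 0, 0, 0], [0, 0, 0, 0, 0, 0, 0], [0, 0, 0, 0, 0, 0, 0], [0, 0, 0, 0, 0, 0, 0], [0, 0, 0, 0, 0, 0, 0], [0, 0, 0, 0, 0, 0, 0]]], "newtons": 15}}

```text
time_s: 3.2
tool_pos: [0.6538, -0.0881, 0.0737]
orientation: [[0.064, 0.998, 0.0], [0.998, -0.064, -0.0], [-0.0, 0.0, -1.0]]
contact_force: [0.8, 0.2, -0.1]
width: 0.042
finger_force: 0.0
```

```bash
python3 -c "
from h import *
go((.562,.114,.17),down(93))"
```

```text
t 3.2 pos [ 0.6538 -0.0881  0.0737] j [ 19.  43. -23.  91.  20.  50. -15.] F [ 0.8  0.2 -0.1] w 0.042 row [ 195.9 -104.4  -96.3] [ 0.   0.  -6.6]
```

Request:
{"method": "servo_tool", "body": {"plan": [[[0, 0, 0, 0, 0, 0, 0], [0, 0, 0, 0, 0, 0, 0], [0, 0, 0, 0, 0, 0, 0]]]}}

```text
time_s: 3.5
tool_pos: [0.6538, -0.0881, 0.0735]
orientation: [[0.064, 0.998, -0.0], [0.998, -0.064, 0.0], [0.0, -0.0, -1.0]]
contact_force: [-0.3, -0.2, -0.4]
width: 0.0183
finger_force: 0.0
```

```bash
python3 -c "
from h import *
go((.562,.114,.17),down(93))
snap('wrist','w2')"
```

```text
t 3.5 pos [ 0.6538 -0.0881  0.0735] j [ 19.  43. -23.  91.  20.  50. -15.] F [-0.3 -0.2 -0.4] w 0.0183 row [ 195.9 -104.5  -96.5] [-0.  -0.  -6.6]
```

View pics/w2.png

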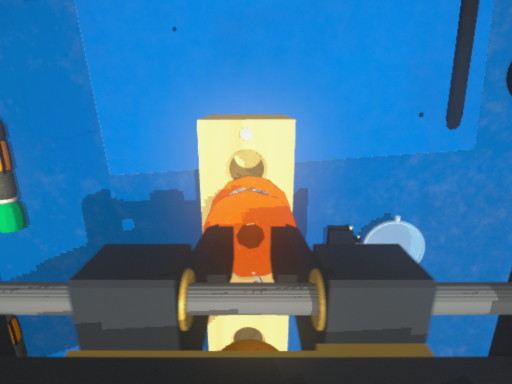

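```bash
python3 -c "
from h import *
c=arm.get_calibration('wrist')
s=arm.get_state();R=np.array(s['orientation']);p=np.array(s['tool_pos'])
print('tcp',proj(c,p),'hold',proj(c,p-R[:,2]*.0187))
for z in(.095,.08):print(onz(c,(250,235),z),onz(c,(250,178),z),onz(c,(204,222),z),onz(c,(297,225),z))
print(onz(c,(247,116),.064),[onz(c,(247,y),.064) for y in(166,)])
"
```

```text
tcp [249.57482697 225.29276731] hold [249.3778964  239.34122329]
[ 0.65433718 -0.08434873  0.095     ] [ 0.65633025 -0.0538847   0.095     ] [ 0.63130726 -0.07559148  0.095     ] [ 0.67879543 -0.08030503  0.095     ]
[ 0.65381246 -0.09135624  0.08      ] [ 0.65600999 -0.057767    0.08      ] [ 0.62841997 -0.08170061  0.08      ] [ 0.6807798  -0.08689771  0.08      ]
[ 0.65633446 -0.02589401  0.064     ] [array([ 0.65438354, -0.05452377,  0.064     ])]
```

```bash
python3 -c "
from h import *
a=cv2.imread('pics/w2.png')[110:330,130:370];A=cv2.resize(a,None,fx=2.4,fy=2.4,interpolation=2)
c,im=snap('side','s2');b=cv2.resize(im[140:250,190:290],None,fx=2.2,fy=4.8,interpolation=2)
cv2.imwrite('pics/c2.png',np.hstack([A,b]))"
```

```text
(no output)
```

View pics/c2.png

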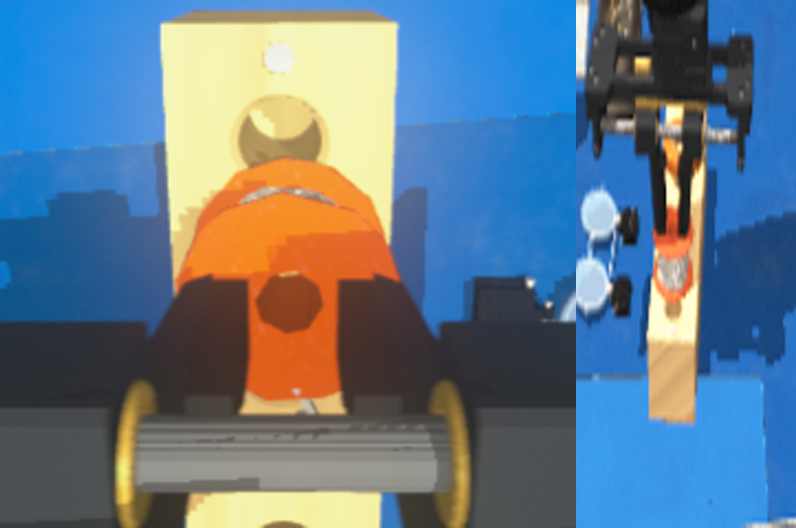

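The picture shows the fingers on either side of the reel's hole, at 18 mm opening with no grip force yet. I'll let them close further.

Request:
{"method": "servo_tool", "body": {"plan": [[[0, 0, 0, 0, 0, 0, 0], [0, 0, 0, 0, 0, 0, 0], [0, 0, 0, 0, 0, 0, 0], [0, 0, 0, 0, 0, 0, 0]]]}}

```text
time_s: 4.0
tool_pos: [0.6538, -0.0881, 0.0736]
orientation: [[0.064, 0.998, -0.0], [0.998, -0.064, -0.0], [-0.0, -0.0, -1.0]]
contact_force: [0.5, 0.1, 1.1]
width: 0.0005
finger_force: 0.0
```

```bash
python3 -c "
from h import *
go((.562,.114,.17),down(93))
a=snap('wrist','w3')[1][110:330,130:370];A=cv2.resize(a,None,fx=2.4,fy=2.4,interpolation=2)
c,im=snap('side','s3');b=cv2.resize(im[140:250,190:290],None,fx=2.2,fy=4.8,interpolation=2)
cv2.imwrite('pics/c3.png',np.hstack([A,b]))"
```

```text
t 4.0 pos [ 0.6538 -0.0881  0.0736] j [ 19.  43. -23.  91.  20.  50. -15.] F [0.5 0.1 1.1] w 0.0005 row [ 195.9 -104.5  -96.4] [-0.   0.  -6.6]
```

View pics/c3.png

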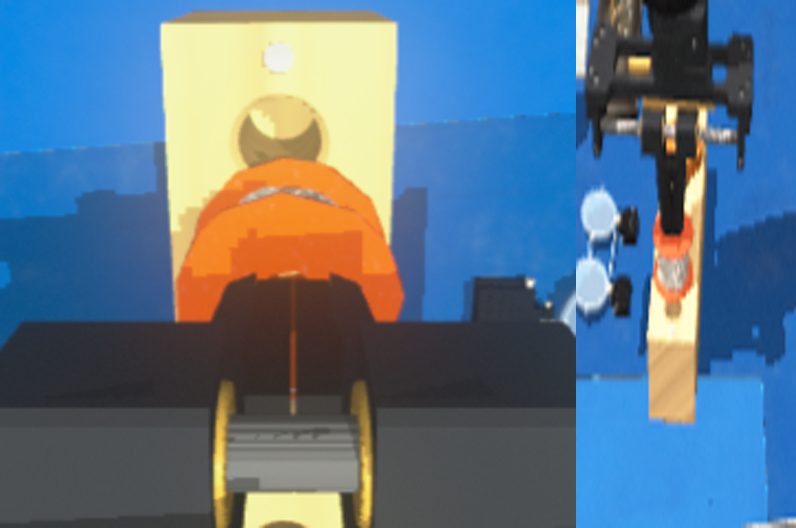

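The fingers closed to nothing and the reel did not move, so the fingertips seem to sit above the reel. I'll compare them with the reported TCP in the side view.

```bash
python3 -c "
from h import *
S=arm.get_calibration('side')
for z in(.0736,.085,.095,.105):print(z,proj(S,(.6538,-.079,z)),proj(S,(.6538,-.0881,z)))
print(proj(S,(.6545,-.0855,.095)),proj(S,(.6545,-.0605,.095)),proj(S,(.6545,-.0605,.064)),proj(S,(.648,-.028,.064)))
im=cv2.imread('pics/s3.png');print(im[176:206:2,234].tolist())"
```

```text
0.0736 [233.27498983 195.23884318] [233.38761235 193.18142427]
0.085 [233.19443211 191.86888462] [233.30849912 189.82165762]
0.095 [233.12292773 188.87351925] [233.23828473 186.83566288]
0.105 [233.05062587 185.84077789] [233.16729476 183.8127076 ]
[232.94303533 187.41334325] [232.61534269 193.10924433] [232.84788345 202.33200886] [234.92259091 210.20282331]
[[29, 29, 31], [35, 40, 47], [29, 28, 30], [29, 29, 30], [28, 28, 30], [29, 30, 32], [29, 32, 38], [50, 89, 227], [86, 148, 255], [167, 187, 227], [188, 202, 215], [185, 199, 211], [118, 145, 209], [78, 133, 246], [100, 151, 194]]
```

Request:
{"method": "servo_tool", "body": {"plan": [[[0, 0, -12, 0, 0, 0, 0], [0, 0, -12, 0, 0, 0, 0], [0, 0, -12, 0, 0, 0, 0]]]}}

```text
time_s: 4.4
tool_pos: [0.6543, -0.0882, 0.0864]
orientation: [[0.064, 0.998, 0.001], [0.998, -0.064, -0.0], [-0.0, 0.001, -1.0]]
contact_force: [0.3, 0.3, 0.8]
width: 0.0005
finger_force: 0.0
```

```bash
python3 -c "
from h import *
c,im=snap('side','s4');print(im[176:196,234].tolist());a=cv2.resize(im[165:215,205:265],None,fx=6,fy=6,interpolation=2)
w=snap('wrist','w4')[1];go((0,0,0),down(90))
s3=cv2.resize(cv2.imread('pics/s3.png')[165:215,205:265],None,fx=6,fy=6,interpolation=2)
cv2.imwrite('pics/c4.png',np.vstack([np.hstack([s3,a]),cv2.resize(w[180:310,120:380],(720,290))]))"
```

```text
[[30, 30, 31], [27, 27, 28], [29, 28, 29], [30, 30, 32], [29, 30, 31], [28, 28, 29], [30, 31, 32], [31, 30, 32], [28, 28, 30], [39, 65, 162], [42, 73, 186], [40, 71, 185], [38, 68, 183], [44, 78, 203], [50, 89, 227], [78, 136, 254], [85, 147, 255], [88, 139, 251], [166, 185, 227], [173, 186, 199]]
t 4.5 pos [ 0.6538 -0.0882  0.0857] j [ 19.  42. -23.  91.  20.  51. -15.] F [-0.2 -0.  -0.7] w 0.0008 row [  46.4 -658.1   85.6] [ 0.   0.  -3.6]
```

View pics/c4.png

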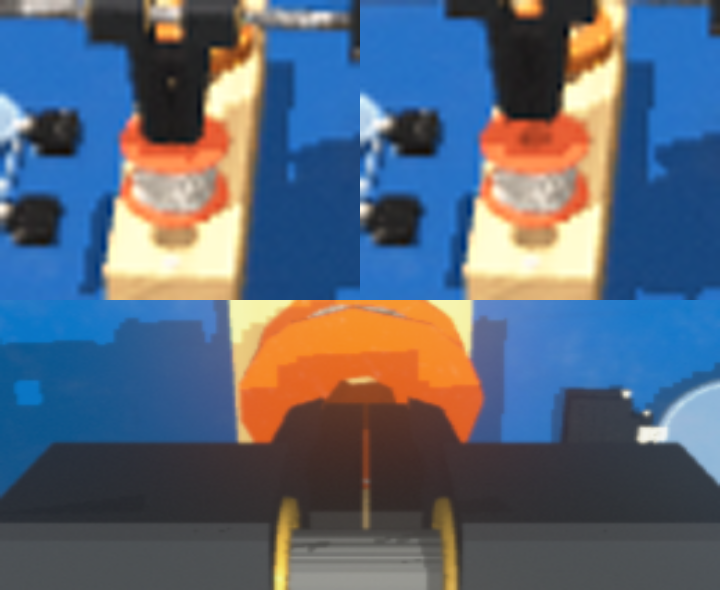

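Raising 12 mm moved the visible fingertip by about 4 px (row 189 to 185). So the real fingertips end about 21 mm short of the reported TCP. I'll allow for that: open, go lower, then grip.

Request:
{"method": "servo_tool", "body": {"plan": [[[2, 0, 0, 0, 0, 0, 1], [2, 0, 0, 0, 0, 0, 1], [2, 0, 0, 0, 0, 0, 1], [2, 0, 0, 0, 0, 0, 1], [2, 0, 0, 0, 0, 0, 1], [2, 0, 0, 0, 0, 0, 1], [2, 0, 0, 0, 0, 0, 1], [2, 0, 0, 0, 0, 0, 1]]]}}

```text
time_s: 5.3
tool_pos: [0.6539, -0.0862, 0.0856]
orientation: [[0.064, 0.998, -0.0], [0.998, -0.064, 0.0], [0.0, -0.0, -1.0]]
contact_force: [-0.5, -0.1, 1.3]
width: 0.0623
finger_force: 0.0
```

Request:
{"method": "servo_tool", "body": {"plan": [[[0, 0, 0, 0, 0, 0, 1], [0, 0, 10, 0, 0, 0, 1], [0, 0, 20, 0, 0, 0, 1], [0, 0, 28, 0, 0, 0, 1], [0, 0, 33, 0, 0, 0, 1], [0, 0, 35, 0, 0, 0, 1], [0, 0, 37, 0, 0, 0, 1], [0, 0, 37, 0, 0, 0, 0]]]}}

```text
time_s: 6.1
tool_pos: [0.654, -0.0861, 0.0485]
orientation: [[0.064, 0.998, 0.0], [0.998, -0.064, 0.0], [0.0, 0.0, -1.0]]
contact_force: [0.3, 0.3, -0.3]
width: 0.0823
finger_force: 0.0
```

Request:
{"method": "servo_tool", "body": {"plan": [[[0, 0, 0, 0, 0, 0, 0], [0, 0, 0, 0, 0, 0, 0], [0, 0, 0, 0, 0, 0, 0], [0, 0, 0, 0, 0, 0, 0], [0, 0, 0, 0, 0, 0, 0], [0, 0, 0, 0, 0, 0, 0], [0, 0, 0, 0, 0, 0, 0]]]}}

```text
time_s: 6.8
tool_pos: [0.654, -0.0862, 0.0487]
orientation: [[0.064, 0.998, 0.0], [0.998, -0.064, -0.0], [-0.0, 0.0, -1.0]]
contact_force: [0.0, -0.1, 1.2]
width: 0.0501
finger_force: 15.0
```

```bash
python3 -c "
from h import *
go((.562,.114,.17),down(93))"
```

```text
t 6.8 pos [ 0.654  -0.0862  0.0487] j [ 18.  45. -22.  91.  21.  48. -16.] F [ 0.  -0.1  1.2] w 0.0501 row [ 193.9 -104.5 -121.3] [ 0.   0.  -6.6]
```

Request:
{"method": "servo_tool", "body": {"plan": [[[0, 0, -45, 0, 0, 0, 0], [0, 0, -90, 0, 0, 0, 0], [0, 0, -90, 0, 0, 0, 0], [50, -26, -90, 0, 0, -3, 0], [97, -52, -90, 0, 0, -6, 0], [145, -78, -90, 0, 0, -6.6, 0], [194, -104, -90, 0, 0, -6.6, 0], [194, -104, -90, 0, 0, -6.6, 0]]]}}

```text
time_s: 7.6
tool_pos: [0.5593, 0.1199, 0.1382]
orientation: [[-0.058, 0.998, -0.002], [0.998, 0.058, 0.003], [0.003, -0.002, -1.0]]
contact_force: [0.4, -0.2, -1.1]
width: 0.0496
finger_force: 15.0
```

Request:
{"method": "servo_tool", "body": {"plan": [[[0, 0, 0, 0, 0, 0, 0], [0, 0, 40, 0, 0, 0, 0], [0, 0, 80, 0, 0, 0, 0], [0, 0, 110, 0, 0, 0, 0], [0, 0, 130, 0, 0, 0, 0], [0, 0, 140, 0, 0, 0, 0], [0, 0, 145, 0, 0, 0, 0], [0, 0, 148, 0, 0, 0, 0]]]}}

```text
time_s: 8.4
tool_pos: [0.5631, 0.1136, -0.0093]
orientation: [[-0.051, 0.999, 0.001], [0.999, 0.051, -0.0], [-0.0, 0.001, -1.0]]
contact_force: [0.2, -0.4, -1.5]
width: 0.0494
finger_force: 15.0
```

```bash
python3 -c "
from h import *
go((.562,.114,-.0105),down(93))"
```

```text
t 8.4 pos [ 0.5631  0.1136 -0.0093] j [  0.  44. -22. 105.  27.  36. -35.] F [ 0.2 -0.4 -1.5] w 0.0494 row [ 0.4 -1.1  1.2] [ 0.   0.  -0.1]
```

Request:
{"method": "servo_tool", "body": {"plan": [[[0, 0, 1, 0, 0, 0, 0.72], [0, 0, 1, 0, 0, 0, 0.72], [0, 0, 1, 0, 0, 0, 0.72], [0, 0, 1, 0, 0, 0, 0.72], [0, 0, -40, 0, 0, 0, 0.72], [0, 0, -85, 0, 0, 0, 0.72], [0, 0, -130, 0, 0, 0, 1], [0, 0, -150, 0, 0, 0, 1]]]}}

```text
time_s: 9.2
tool_pos: [0.5645, 0.1149, 0.145]
orientation: [[-0.052, 0.999, 0.006], [0.999, 0.052, 0.001], [0.001, 0.006, -1.0]]
contact_force: [0.1, -0.7, -0.5]
width: 0.0776
finger_force: 0.0
```

```bash
python3 -c "
from h import *
go((.646,-.204,.14),down(87))"
```

```text
t 9.2 pos [0.5645 0.1149 0.145 ] j [  5.  31. -29. 102.  19.  51. -29.] F [ 0.1 -0.7 -0.5] w 0.0776 row [-322.6   64.9    5.1] [ 0.3 -0.1  6. ]
```

Request:
{"method": "servo_tool", "body": {"plan": [[[-323, 65, 0, 0, 0, 6, 1], [-323, 65, 0, 0, 0, 6, 1], [-323, 65, 0, 0, 0, 6, 1], [-323, 65, 0, 0, 0, 6, 1], [-323, 65, 0, 0, 0, 6, 1], [-323, 65, 0, 0, 0, 6, 1], [-323, 65, 0, 0, 0, 6, 1], [-323, 65, 0, 0, 0, 6, 1]]]}}

```text
time_s: 10.0
tool_pos: [0.6437, -0.2123, 0.1403]
orientation: [[0.061, 0.998, 0.0], [0.998, -0.061, -0.004], [-0.004, 0.0, -1.0]]
contact_force: [0.3, -0.9, -0.8]
width: 0.0881
finger_force: 0.0
```

```bash
cat > m2.py <<'E'
from h import *
c,im=snap('wrist','w5');hsv=cv2.cvtColor(im,cv2.COLOR_BGR2HSV)
m=((hsv[...,0]<22)&(hsv[...,1]>170)&(hsv[...,2]>120)).astype(np.uint8);m[260:]=0
for k in sorted(cv2.findContours(m,0,1)[0],key=cv2.contourArea)[::-1][:2]:
    a,r=cv2.minEnclosingCircle(k);print(a,r,cv2.boundingRect(k),onz(c,a,.076).round(4))
go((.646,-.204,.047),down(87))
c,im=snap('top','t5')
E
python3 m2.py
```

```text
(251.92703247070312, 180.68455505371094) 33.35342788696289 (219, 148, 67, 66) [ 0.6458 -0.2027  0.076 ]
(31.0, 179.5) 11.236202239990234 (27, 169, 11, 22) [ 0.4735 -0.1911  0.076 ]
t 10.1 pos [ 0.6437 -0.2081  0.1404] j [ 29.  40. -24.  86.  18.  58.  -2.] F [0.7 0.8 0.5] w 0.088 row [ 4.3  2.1 93.4] [-0.   0.1 -0.3]
```

View pics/w5.png

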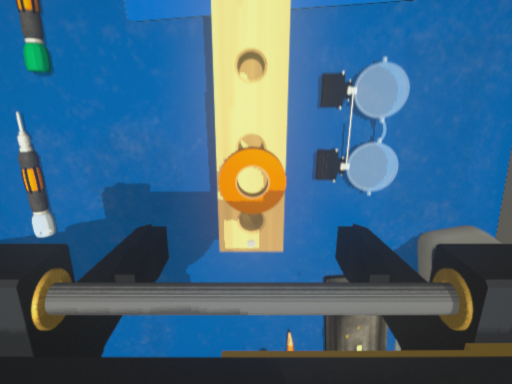

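The wrist view shows the tape at (252,181), over the stand. I'll descend on it and grip.

Request:
{"method": "servo_tool", "body": {"plan": [[[3, 2, 0, 0, 0, 0, 1], [3, 2, 30, 0, 0, 0, 1], [3, 2, 60, 0, 0, 0, 1], [3, 2, 78, 0, 0, 0, 1], [3, 2, 86, 0, 0, 0, 1], [3, 2, 90, 0, 0, 0, 1], [3, 2, 93, 0, 0, 0, 1], [3, 2, 93, 0, 0, 0, 0]]]}}

```text
time_s: 10.9
tool_pos: [0.6468, -0.2022, 0.0483]
orientation: [[0.053, 0.999, 0.001], [0.999, -0.053, -0.0], [-0.0, 0.001, -1.0]]
contact_force: [-0.8, -0.6, 0.5]
width: 0.0822
finger_force: 0.0
```

Request:
{"method": "servo_tool", "body": {"plan": [[[0, 0, 0, 0, 0, 0, 0], [0, 0, 0, 0, 0, 0, 0], [0, 0, 0, 0, 0, 0, 0], [0, 0, 0, 0, 0, 0, 0], [0, 0, 0, 0, 0, 0, 0], [0, 0, 0, 0, 0, 0, 0]]]}}

```text
time_s: 11.5
tool_pos: [0.6463, -0.2024, 0.0478]
orientation: [[0.053, 0.999, 0.0], [0.999, -0.053, -0.0], [-0.0, 0.0, -1.0]]
contact_force: [-0.5, 0.1, 2.4]
width: 0.0519
finger_force: 15.0
```

```bash
python3 -c "
from h import *
go((.559,.206,-.0115),down(93))"
```

```text
t 11.5 pos [ 0.6463 -0.2024  0.0478] j [ 28.  47. -22.  88.  21.  49.  -5.] F [-0.5  0.1  2.4] w 0.0519 row [ 403.2 -108.9   59.3] [ 0.   0.  -6.1]
```

Request:
{"method": "servo_tool", "body": {"plan": [[[0, 0, -45, 0, 0, 0, 0], [0, 0, -80, 0, 0, 0, 0], [45, -11, -90, 0, 0, -1, 0], [90, -24, -90, 0, 0, -2, 0], [135, -36, -90, 0, 0, -3, 0], [180, -48, -90, 0, 0, -4, 0], [225, -60, -90, 0, 0, -5, 0], [270, -72, -90, 0, 0, -6, 0]]]}}

```text
time_s: 12.3
tool_pos: [0.588, 0.0728, 0.1376]
orientation: [[-0.052, 0.999, 0.0], [0.999, 0.052, -0.0], [-0.0, 0.0, -1.0]]
contact_force: [-0.3, 0.5, -0.3]
width: 0.052
finger_force: 15.0
```

Request:
{"method": "servo_tool", "body": {"plan": [[[45, -13, 0, 0, 0, 0, 0], [90, -25, 0, 0, 0, 0, 0], [132, -37, 0, 0, 0, 0, 0], [132, -37, 0, 0, 0, 0, 0], [132, -37, 40, 0, 0, 0, 0], [132, -37, 80, 0, 0, 0, 0], [132, -37, 110, 0, 0, 0, 0], [132, -37, 130, 0, 0, 0, 0]]]}}

```text
time_s: 13.1
tool_pos: [0.5437, 0.2, 0.0051]
orientation: [[-0.051, 0.999, -0.003], [0.999, 0.051, -0.001], [-0.001, -0.003, -1.0]]
contact_force: [-0.3, 0.4, 0.1]
width: 0.0522
finger_force: 15.0
```

```bash
python3 -c "
from h import *
go((.559,.206,-.0115),down(93))"
```

```text
t 13.1 pos [0.5437 0.2    0.0051] j [ -8.  44. -23. 104.  26.  38. -43.] F [-0.3  0.4  0.1] w 0.0522 row [ 5.3 15.6 16.5] [-0.2  0.1 -0.1]
```

Request:
{"method": "servo_tool", "body": {"plan": [[[5, 15, 0, 0, 0, 0, 0], [5, 15, 0, 0, 0, 0, 0], [5, 15, 8, 0, 0, 0, 0], [5, 15, 13, 0, 0, 0, 0], [5, 15, 16, 0, 0, 0, 0], [5, 15, 16, 0, 0, 0, 0.72], [5, 15, 16, 0, 0, 0, 0.72], [5, 15, 16, 0, 0, 0, 0.72]]]}}

```text
time_s: 13.9
tool_pos: [0.5598, 0.207, -0.0081]
orientation: [[-0.052, 0.999, 0.0], [0.999, 0.052, 0.0], [0.0, 0.0, -1.0]]
contact_force: [-1.0, -0.5, -0.7]
width: 0.0638
finger_force: 0.0
```

Request:
{"method": "servo_tool", "body": {"plan": [[[0, 0, 0, 0, 0, 0, 0.72], [0, 0, -40, 0, 0, 0, 0.72], [0, 0, -90, 0, 0, 0, 0.72], [0, 0, -140, 0, 0, 0, 0.5], [0, 0, -180, 0, 0, 0, 0.5], [0, 0, -200, 0, 0, 0, 0.5]]]}}

```text
time_s: 14.5
tool_pos: [0.5612, 0.2078, 0.196]
orientation: [[-0.052, 0.999, 0.005], [0.999, 0.052, 0.002], [0.002, 0.005, -1.0]]
contact_force: [1.0, 0.9, -0.4]
width: 0.0447
finger_force: 0.0
```

```bash
python3 -c "
from h import *
go((.44,-.08,.21),down(90))
snap('top','t6')"
```

```text
t 14.5 pos [0.5612 0.2078 0.196 ] j [ -3.  30. -30.  96.  17.  58. -36.] F [ 1.   0.9 -0.4] w 0.0447 row [-281.2 -135.8  -15.3] [ 0.3 -0.1  3. ]
```

Request:
{"method": "servo_tool", "body": {"plan": [[[-48, -20, -34, 0, 0, 1, 0.5], [-96, -42, -34, 0, 0, 2, 0.5], [-144, -63, -34, 0, 0, 3, 0.5], [-190, -84, -34, 0, 0, 3, 0.5], [-230, -102, -34, 0, 0, 3, 0.5], [-263, -115, -34, 0, 0, 3, 0.5], [-263, -115, -34, 0, 0, 3, 0.5], [-263, -115, -34, 0, 0, 3, 0.5]]]}}

```text
time_s: 15.35
tool_pos: [0.4579, -0.0625, 0.2254]
orientation: [[0.003, 1.0, -0.0], [1.0, -0.003, -0.0], [-0.0, -0.0, -1.0]]
contact_force: [0.2, 1.1, 0.1]
width: 0.0439
finger_force: 0.0
```

```bash
python3 -c "
from h import *
c,im=snap('wrist','w6');np.savez('w6.npz',**c)
go((.46,-.05,.23),down(90))
t=snap('top','t7')[1]
cv2.imwrite('pics/c6.png',np.hstack([im[:,0:340],cv2.resize(t[110:270,130:340],None,fx=2.1,fy=2.4)]))"
```

```text
t 15.4 pos [ 0.4584 -0.0611  0.2255] j [ 27.  14. -28. 114.   8.  54.  -6.] F [ 0.3  1.8 -0.1] w 0.0441 row [11.1  1.5 -4.5] [ 0. -0. -0.]
```

View pics/c6.png

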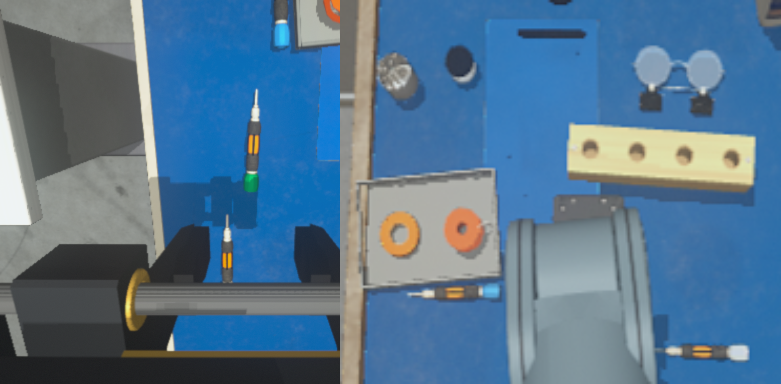

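The right half (top view) shows the tape and reel in the tray and all four bores free. The blue driver has been shifted and now lies against the tray's near wall. In the wrist view the green driver runs from its tip at (256,90) to its cap end at (251,191).

```bash
python3 - <<'E'
from h import *
c=dict(np.load('w6.npz'));T=arm.get_calibration('top')
for p in [(256,90),(255,120),(251,190)]: print(onz(c,p,.0095).round(4))
q=lambda x,y:(130+(x-340)/2.1,110+y/2.4)
for n,p in [('b0',(590,148)),('b1',(637,152)),('b2',(684,155)),('b3',(732,158))]: print(n,onz(T,q(*p),.064).round(4))
for n,p in [('bluetip',(407,294)),('bluecap',(499,290)),('wtip',(655,351)),('wcap',(749,352)),('tray br',(500,275)),('tray bl',(367,287))]: print(n,onz(T,q(*p),.01).round(4))
E
```

```text
[0.4647 0.0182 0.0095]
[ 0.4635 -0.0168  0.0095]
[ 0.4583 -0.106   0.0095]
b0 [ 0.6523 -0.0563  0.064 ]
b1 [ 0.6477 -0.1181  0.064 ]
b2 [ 0.6442 -0.1798  0.064 ]
b3 [ 0.6408 -0.2427  0.064 ]
bluetip [0.4869 0.1915 0.01  ]
bluecap [0.4921 0.0668 0.01  ]
wtip [ 0.4218 -0.1433  0.01  ]
wcap [ 0.4211 -0.2685  0.01  ]
tray br [0.5098 0.0659 0.01  ]
tray bl [0.4949 0.2463 0.01  ]
```

Request:
{"method": "servo_tool", "body": {"plan": [[[0, 20, -20, 0, -8, 0, 0.5], [0, 40, -40, 0, -16, 0, 0.5], [0, 60, -60, 0, -24, 0, 0.5], [0, 80, -80, 0, -32, 0, 0.5], [0, 100, -80, 0, -40, 0, 0.5], [0, 120, -80, 0, -48, 0, 0.5], [0, 130, -80, 0, -56, 0, 0.5], [0, 130, -80, 0, -64, 0, 0.5]]]}}

```text
time_s: 16.25
tool_pos: [0.5901, -0.0582, 0.305]
orientation: [[0.0, 1.0, 0.005], [0.435, 0.004, -0.9], [-0.9, 0.002, -0.435]]
contact_force: [-0.7, -0.9, -0.2]
width: 0.0439
finger_force: 0.0
```

```bash
python3 -c "
from h import *
go((.46,-.05,.23),down(90))"
```

```text
t 16.2 pos [ 0.5901 -0.0582  0.305 ] j [-15.  38. -18.  93.  60.  99. -52.] F [-0.7 -0.9 -0.2] w 0.0439 row [  71.  -130.2   24.7] [ 0.2 64.2  0.1]
```

Request:
{"method": "servo_tool", "body": {"plan": [[[10, 4, 24, -7, 0, -3.4, 0.5], [20, 8, 48, -14, 0, -6.8, 0.5], [30, 12, 72, -21, 0, -10.2, 0.5], [40, 15, 96, -28, 0, -13.6, 0.5], [50, 19, 120, -36, 0, -17.4, 0.5], [60, 23, 144, -36, 0, -17.4, 0.5], [70, 27, 168, -36, 0, -17.4, 0.5], [79, 30, 193, -36, 0, -17.4, 0.5]]]}}

```text
time_s: 17.05
tool_pos: [0.6193, -0.1985, 0.1486]
orientation: [[-0.281, 0.764, 0.581], [0.338, 0.645, -0.686], [-0.898, 0.004, -0.439]]
contact_force: [0.5, -0.3, -0.7]
width: 0.0442
finger_force: 0.0
```

```bash
python3 -c "
from h import *
go((.46,-.05,.20),down(90))"
```

```text
t 17.1 pos [ 0.6193 -0.1985  0.1486] j [ -1.  40. -13. 128. 113.  65. -73.] F [ 0.5 -0.3 -0.7] w 0.0442 row [  48.7  -25.8 -216.9] [22.6 61.1 35.7]
```

```bash
cat >> h.py <<'E'
OFF=.0213
def lean(yaw,a): return down(yaw)@Ro.from_rotvec([0,a,0],degrees=True).as_matrix()
def tcp(contact,R,h=.0045): return np.array(contact)+(h+OFF)*R[:,2]
E
python3 -c "
from h import *
R=lean(87,25);P=tcp((.4606,-.062,.0095),R);print(P)
go(P+[0,0,.2],R)"
```

```text
[ 0.46117065 -0.05111139 -0.01388274]
t 17.1 pos [ 0.6193 -0.1985  0.1486] j [ -1.  40. -13. 128. 113.  65. -73.] F [ 0.5 -0.3 -0.7] w 0.0442 row [  60.4  -25.6 -209.3] [16.1 84.3 44.8]
```

Request:
{"method": "servo_tool", "body": {"plan": [[[-45, 0, -22, 1, 7, 3.5, 0.5], [-20, -5, -60, 2.5, 14, 7.5, 0.5], [0, -10, -100, 4, 21, 11, 0.5], [20, -15, -140, 5.5, 28, 15, 0.5], [40, -20, -180, 7, 35, 18.5, 0.5], [60, -26, -209, 8, 42, 22.4, 0.5], [60, -26, -209, 9.4, 49, 26, 0.5], [60, -26, -209, 10.7, 56, 29.8, 0.5]]]}}

```text
time_s: 17.85
tool_pos: [0.4616, -0.0494, 0.1884]
orientation: [[-0.179, 0.972, 0.154], [0.98, 0.189, -0.054], [-0.082, 0.141, -0.987]]
contact_force: [-0.4, 1.0, -0.9]
width: 0.0443
finger_force: 0.0
```

```bash
python3 -c "
from h import *
R=lean(87,25);P=tcp((.4606,-.062,.0095),R);go(P+[0,0,.15],R)"
```

```text
t 17.9 pos [ 0.4616 -0.0494  0.1884] j [ 23.  12. -28. 123.  15.  39.  -4.] F [-0.4  1.  -0.9] w 0.0443 row [ 2.6 -8.1 51.6] [ 5.5 28.5 15.3]
```

Request:
{"method": "servo_tool", "body": {"plan": [[[3, -8, 20, 1.4, 7, 4, 0.5], [3, -8, 40, 2.8, 14, 8, 0.5], [3, -8, 52, 4.2, 21, 12, 0.5], [3, -8, 52, 5.5, 28.5, 15.3, 0.5], [3, -8, 52, 5.5, 28.5, 15.3, 0.5], [3, -8, 52, 5.5, 28.5, 15.3, 0.5], [3, -8, 52, 5.5, 28.5, 15.3, 0.5]]]}}

```text
time_s: 18.55
tool_pos: [0.4601, -0.0527, 0.1351]
orientation: [[0.048, 0.999, 0.022], [0.908, -0.053, 0.415], [0.415, 0.0, -0.91]]
contact_force: [-0.2, 0.2, -0.7]
width: 0.0441
finger_force: 0.0
```

```bash
cat > look.py <<'E'
from h import *
import sys
c,im=snap('wrist',sys.argv[1]);np.savez(sys.argv[1]+'.npz',**c)
E
python3 look.py w7; python3 -c "
from h import *
R=lean(87,25);P=tcp((.4606,-.062,.0095),R);go(P,R)
c=dict(np.load('w7.npz'));im=cv2.imread('pics/w7.png');hsv=cv2.cvtColor(im,cv2.COLOR_BGR2HSV)
g=((hsv[...,0]>65)&(hsv[...,0]<90)&(hsv[...,1]>120)&(hsv[...,2]>40)).astype(np.uint8)
k=max(cv2.findContours(g,0,1)[0],key=cv2.contourArea);a=cv2.minAreaRect(k);print('cap',a,onz(c,a[0],.01))
o=((hsv[...,0]>8)&(hsv[...,0]<25)&(hsv[...,1]>150)&(hsv[...,2]>100)).astype(np.uint8)
for k in sorted(cv2.findContours(o,0,1)[0],key=cv2.contourArea)[::-1][:4]:
  a=cv2.minAreaRect(k);print('or',a,onz(c,a[0],.016))
print(proj(c,(.4606,-.062,.0095)),proj(c,(.4615,-.044,.0095)))"
```

```text
t 18.6 pos [ 0.4601 -0.0527  0.1353] j [ 45.  29. -33. 115. -12.  46.  20.] F [-0.2 -0.6  0.2] w 0.0441 row [-60.4   0.9 136.4] [0.  0.5 0. ]
cap ((250.5, 271.0), (22.0, 19.0), 90.0) [ 0.45815685 -0.09446159  0.01      ]
or ((345.96551513671875, 52.586219787597656), (48.65217590332031, 43.824100494384766), 21.801406860351562) [0.57095854 0.12553801 0.016     ]
or ((391.99993896484375, 348.9999694824219), (193.99996948242188, 11.999998092651367), -0.0) [ 0.58513682 -0.17086993  0.016     ]
or ((327.0, 8.0), (16.0, 44.0), 90.0) [0.55552907 0.17870031 0.016     ]
or ((184.5, 352.5), (5.0, 123.0), 90.0) [ 0.39368255 -0.16355635  0.016     ]
[251.25589636 237.11672039] [251.20929118 218.8166581 ]
```

View pics/w7.png

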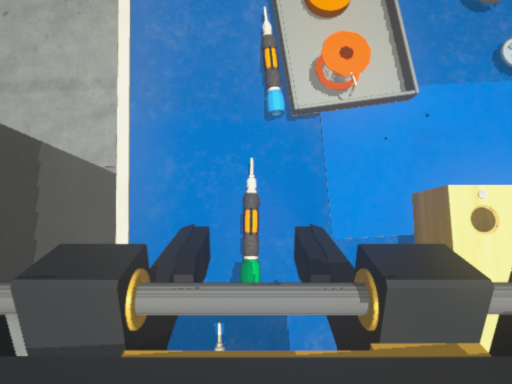

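The view shows the green driver at column 251, between the open fingers, and the blue one close to the tray wall. I'll descend and grip.

Request:
{"method": "servo_tool", "body": {"plan": [[[-15, 1, 34, 0, 0, 0, 0.5], [-30, 1, 68, 0, 0, 0, 0.5], [-42, 1, 95, 0, 0, 0, 0.5], [-50, 1, 113, 0, 0, 0, 0.5], [-55, 1, 125, 0, 0, 0, 0.5], [-58, 1, 131, 0, 0, 0, 0.5], [-60, 1, 135, 0, 0, 0, 0.5], [-60, 1, 136, 0, 0, 0, 0.5]]]}}

```text
time_s: 19.4
tool_pos: [0.4614, -0.0529, -0.0137]
orientation: [[0.052, 0.998, 0.024], [0.908, -0.057, 0.415], [0.416, 0.0, -0.909]]
contact_force: [0.4, 0.2, 0.5]
width: 0.0442
finger_force: 0.0
```

Request:
{"method": "servo_tool", "body": {"plan": [[[0, 0, 0, 0, 0, 0, 0], [0, 0, 0, 0, 0, 0, 0], [0, 0, 0, 0, 0, 0, 0], [0, 0, 0, 0, 0, 0, 0], [0, 0, 0, 0, 0, 0, 0], [0, 0, 0, 0, 0, 0, 0]]], "newtons": 25}}

```text
time_s: 20.0
tool_pos: [0.4612, -0.053, -0.0139]
orientation: [[0.053, 0.998, 0.024], [0.908, -0.058, 0.416], [0.417, -0.001, -0.909]]
contact_force: [-0.4, -1.4, 3.8]
width: 0.0155
finger_force: 25.0
```

```bash
python3 -c "
from h import *
R=lean(87,25);P=tcp((.4606,-.062,.0095),R);go(P+[0,0,.2],R)"
```

```text
t 20.0 pos [ 0.4612 -0.053  -0.0139] j [ 41.  46. -29. 116.  -8.  29.  23.] F [-0.4 -1.4  3.8] w 0.0155 row [  85.    -0.2 -181. ] [ 0.1  0.4 -0.3]
```

```bash
cat >> h.py <<'E'
def ins(psi,a=25):
    p,a=np.radians(psi),np.radians(a);h=np.array([np.cos(p),np.sin(p),0]);d=np.array([0,0,-1.])
    z=h*np.cos(a)+d*np.sin(a);x=d*np.cos(a)-h*np.sin(a);return np.c_[x,np.cross(z,x),z]
cen=np.array([.647,-.1494,.064]);ax=np.array([.0617,.998,0])
bore=[cen+ax*k for k in(.093,.031,-.031,-.093)]
E
python3 -c "
from h import *
s=arm.get_state();print(np.round(s['orientation'],3))
R=ins(-50);print(R.round(3))"
```

```text
[[ 0.053  0.998  0.024]
 [ 0.908 -0.058  0.416]
 [ 0.417 -0.001 -0.909]]
[[-0.272  0.766  0.583]
 [ 0.324  0.643 -0.694]
 [-0.906  0.    -0.423]]
```

Request:
{"method": "servo_tool", "body": {"plan": [[[17, 0, -38, 0, 0, 0, 0], [35, 0, -76, 0, 0, 0, 0], [52, 0, -112, 0, -8, 0, 0], [70, 0, -150, 0, -16, 0, 0], [85, 0, -181, 0, -24, 0, 0], [85, 20, -181, 0, -32, 0, 0], [85, 40, -181, 0, -40, 0, 0], [85, 60, -181, 0, -48, 0, 0]]]}}

```text
time_s: 20.8
tool_pos: [0.5229, -0.0541, 0.1875]
orientation: [[0.054, 0.998, -0.019], [0.914, -0.057, -0.402], [-0.402, 0.004, -0.916]]
contact_force: [-0.4, -0.5, -0.6]
width: 0.0159
finger_force: 25.0
```

```bash
python3 -c "
from h import *
R=ins(-50);c=bore[3]+[0,0,.103+.02];go(tcp(c,R),R)"
```

```text
t 20.8 pos [ 0.5229 -0.0541  0.1875] j [ -2.  25. -15. 108.  33.  61. -39.] F [-0.4 -0.5 -0.6] w 0.0159 row [-176.6  144.9   90.7] [-30.7 -39.2 -31.7]
```

Request:
{"method": "servo_tool", "body": {"plan": [[[-22, 18, 11, -4, -5, -4, 0], [-44, 36, 23, -8, -10, -8, 0], [-67, 54, 34, -12, -15, -12, 0], [-89, 72, 46, -16, -20, -16, 0], [-111, 90, 57, -20, -25, -20, 0], [-133, 109, 68, -24, -30, -24, 0], [-155, 127, 80, -27.5, -35, -28, 0], [-177, 145, 91, -30.7, -39.2, -31.7, 0]]]}}

```text
time_s: 21.6
tool_pos: [0.6554, -0.2597, 0.1716]
orientation: [[-0.278, 0.762, 0.585], [0.327, 0.647, -0.689], [-0.903, -0.0, -0.429]]
contact_force: [0.6, -2.3, -0.5]
width: 0.0155
finger_force: 25.0
```

Request:
{"method": "servo_tool", "body": {"plan": [[[0, 0, 0, 0, 0, 0, 0], [0, 0, 0, 0, 0, 0, 0]]]}}

```text
time_s: 21.8
tool_pos: [0.6535, -0.2614, 0.1713]
orientation: [[-0.276, 0.768, 0.577], [0.331, 0.64, -0.693], [-0.902, -0.0, -0.431]]
contact_force: [-0.3, 0.0, -1.5]
width: 0.0158
finger_force: 25.0
```

```bash
python3 look.py w8; python3 -c "
from h import *
R=ins(-50);c=bore[3]+[0,0,.103+.02];go(tcp(c,R),R)
w=cv2.imread('pics/w8.png');C=dict(np.load('w8.npz'));S,s=snap('side','s8')
print('bore proj',proj(C,bore[3]),proj(S,bore[3]),proj(S,bore[3]+[0,0,.02]))
b=cv2.resize(s[105:235,185:285],(288,384),interpolation=2)
cv2.imwrite('pics/c8.png',np.hstack([w,b]))"
```

```text
t 21.9 pos [ 0.6544 -0.2604  0.1721] j [ -6.  38.   4. 124. 117.  53. -74.] F [-0.1  0.1 -0.5] w 0.0158 row [-4.1  1.6 -0.8] [-0.1 -0.5 -0.1]
bore proj [255.39907692  35.47300776] [239.22965133 165.04983193] [239.17108129 159.50403236]
```

View pics/c8.png

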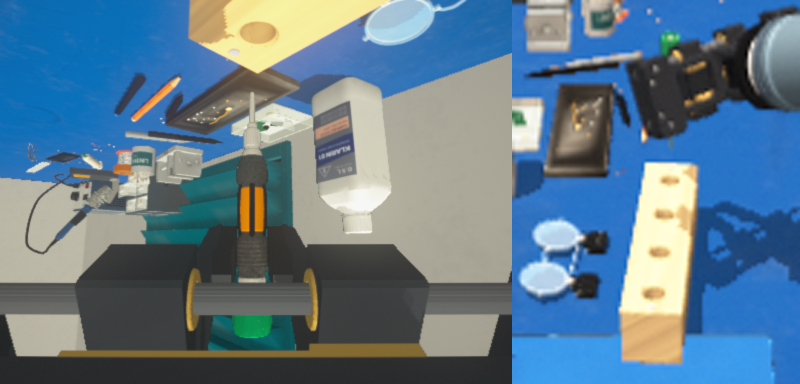

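The wrist view shows the held driver with its blade tip at (252,95) and bore 3's mouth at about (260,32).

```bash
cat > tipchk.py <<'E'
from h import *
import sys
# args: view, tip u v, bore u v
n=sys.argv[1];u=[float(x) for x in sys.argv[2:]]
C=dict(np.load(n+'.npz'));s=arm.get_state();R=np.array(s['orientation']);p=np.array(s['tool_pos'])
con=p-(.0045+OFF)*R[:,2]
print('pred tip px',proj(C,con+.083*np.array([0,0,-1.])),'contact px',proj(C,con),'contact',con.round(4))
o,d=ray(C,u[:2]);yax=R[:,1]
# tip: intersect ray with plane through contact normal to closing axis
k=((con-o)@yax)/(d@yax) if abs(d@yax)>.05 else None
# instead: point on ray at 83 mm from contact
b=d@(o-con);q=(o-con)@(o-con)-.083**2;D=b*b-q
for sg in(-1,1): print('tip cand',(o+d*(-b+sg*np.sqrt(max(D,0)))).round(4),'disc',D)
B=onz(C,u[2:],.064);print('bore',B.round(4))
E
python3 tipchk.py w8 252 95 259.5 32
python3 - <<'E'
from h import *
C=dict(np.load('w8.npz'));im=cv2.imread('pics/w8.png');g=cv2.cvtColor(im,cv2.COLOR_BGR2HSV)
print(g[20:46:3,235:285:4,2])
E
```

```text
pred tip px [253.93957596  94.73444504] contact px [254.07243789 248.55171809] contact [ 0.64   -0.242   0.1837]
tip cand [ 0.5972 -0.1924  0.1327] disc 0.0013383078486228286
tip cand [ 0.6393 -0.2429  0.1007] disc 0.0013383078486228286
bore [ 0.6411 -0.2384  0.064 ]
[[246 247 247 247 247 247 247 247 247 247 247 247 247]
 [247 247 247 236 211 217 224 225 230 247 247 247 247]
 [247 247 220 217 218 223 225 225 222 214 246 247 247]
 [247 243 218 224 222 224 226 226 222 212 218 247 247]
 [247 238 218 224 223 225 227 226 220 209 205 246 247]
 [247 244 220 226 222 226 227 224 218 209 228 245 247]
 [247 247 227 227 223 224 224 222 217 210 240 247 247]
 [247 247 247 235 224 223 223 221 226 245 244 247 247]
 [247 247 247 247 247 246 245 246 246 246 247 247 247]]
```

Request:
{"method": "servo_tool", "body": {"plan": [[[1, 4, -2, 0, 0, 0, 0], [1, 4, -2, 0, 0, 0, 0], [13, 4, 4, 0, 0, 0, 0], [26, 4, 10, 0, 0, 0, 0], [39, 4, 16, 0, 0, 0, 0], [51, 4, 22, 0, 0, 0, 0], [64, 4, 28, 0, 0, 0, 0], [64, 4, 28, 0, 0, 0, 0]]]}}

```text
time_s: 22.7
tool_pos: [0.6559, -0.2559, 0.101]
orientation: [[-0.277, 0.766, 0.579], [0.33, 0.642, -0.692], [-0.902, -0.0, -0.431]]
contact_force: [-0.1, 0.3, -0.7]
width: 0.0159
finger_force: 25.0
```

```bash
python3 look.py w9; python3 -c "
from h import *
R=ins(-50);go((.656,-.256,.086),R)
w=cv2.imread('pics/w9.png');S,s=snap('side','s9')
cv2.imwrite('pics/c9.png',np.hstack([w,cv2.resize(s[105:235,185:285],(288,384),interpolation=2)]))"
```

```text
t 22.8 pos [ 0.6563 -0.2562  0.1022] j [ -6.  47.   2. 123. 121.  57. -81.] F [-0.9 -0.2 -0.8] w 0.0159 row [14.7 -0.1  6.7] [-0.  -0.5 -0. ]
```

View pics/c9.png

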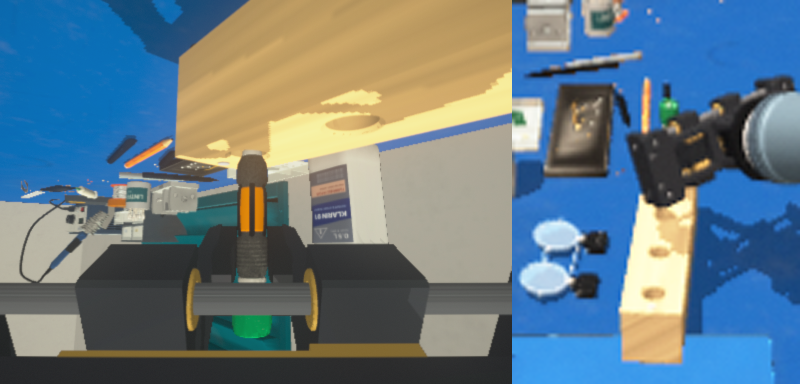

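The blade and collar are in the bore (the grip's lower end is at the mouth, around (252,158)). Continue down.

Request:
{"method": "servo_tool", "body": {"plan": [[[3, 0, 1, 0, 0, 0, 0], [6, 0, 3, 0, 0, 0, 0], [9, 0, 4, 0, 0, 0, 0], [11, 0, 5, 0, 0, 0, 0], [13, 0, 6, 0, 0, 0, 0], [15, 0, 7, 0, 0, 0, 0], [16, 0, 8, 0, 0, 0, 0], [16, 0, 8, 0, 0, 0, 0]]]}}

```text
time_s: 23.6
tool_pos: [0.6563, -0.2571, 0.0843]
orientation: [[-0.276, 0.767, 0.58], [0.33, 0.642, -0.692], [-0.903, 0.0, -0.43]]
contact_force: [0.3, -1.9, -0.5]
width: 0.0155
finger_force: 25.0
```

Request:
{"method": "servo_tool", "body": {"plan": [[[0, 0, 0, 0, 0, 0, 0.42], [0, 0, 0, 0, 0, 0, 0.42], [0, 0, 0, 0, 0, 0, 0.42], [0, 0, 0, 0, 0, 0, 0.42], [0, 0, -25, 0, 0, 0, 0.42], [0, 0, -60, 0, 0, 0, 0.42], [-20, 0, -90, 0, 0, 0, 0.42], [-40, 0, -110, 0, 0, 0, 0.42]]]}}

```text
time_s: 24.4
tool_pos: [0.6028, -0.1923, 0.1683]
orientation: [[-0.278, 0.765, 0.581], [0.329, 0.644, -0.691], [-0.902, -0.0, -0.431]]
contact_force: [0.2, 0.4, 0.4]
width: 0.0369
finger_force: 0.0
```

```bash
python3 -c "
from h import *
C,w=snap('wrist','w10');S,s=snap('side','s10');t=snap('top','t10')[1]
cv2.imwrite('pics/c10.png',np.hstack([w[:,90:420],cv2.resize(s[105:235,185:285],(200,384),interpolation=2),cv2.resize(t[150:280,150:350],(270,384),interpolation=2)]))
R=lean(90,25);P=tcp((.4215,-.226,.0095),R);go(P+[0,0,.15],R)"
```

```text
t 24.6 pos [ 0.6043 -0.1933  0.1696] j [-13.  36.  -1. 130. 110.  60. -76.] F [ 0.2 -0.4 -0.3] w 0.0369 row [  72.9 -154.2  -77. ] [15.2 85.6 41.5]
```

View pics/c10.png

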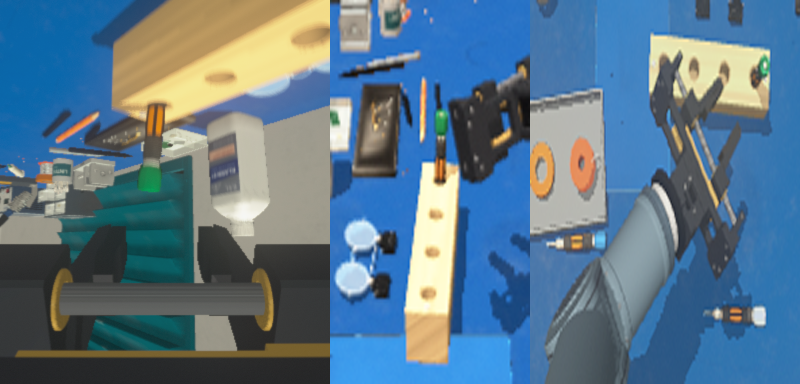

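The view shows the green driver standing in bore 3, with the other bores free and the white driver still where it was. Next is the white driver. I've used all my pictures, so from here I measure numerically.

Request:
{"method": "servo_tool", "body": {"plan": [[[-30, -20, -35, 1.3, 7, 3.5, 0.5], [-20, -40, -60, 2.6, 14, 7, 0.5], [0, -60, -75, 4, 21, 10, 0.5], [20, -80, -77, 5, 28, 14, 0.5], [40, -100, -77, 6.3, 35, 17, 0.5], [55, -120, -77, 7.5, 42, 20.5, 0.5], [70, -140, -77, 8.7, 49, 24, 0.5], [73, -154, -77, 10, 56, 27.3, 0.5]]]}}

```text
time_s: 25.35
tool_pos: [0.425, -0.213, 0.1358]
orientation: [[-0.248, 0.952, 0.18], [0.941, 0.281, -0.189], [-0.23, 0.122, -0.965]]
contact_force: [-2.0, 0.1, 0.2]
width: 0.0441
finger_force: 0.0
```

```bash
cat > pre.py <<'E'
from h import *
R=lean(90,25);P=tcp((.4215,-.226,.0095),R);go(P+[0,0,.15],R)
E
python3 pre.py
```

```text
t 25.4 pos [ 0.425  -0.213   0.1358] j [ 23.  15.  -9. 129.  25.  25.   9.] F [-2.   0.1  0.2] w 0.0441 row [-1.2 -3.9 -0.5] [ 5.4 37.1 17.3]
```

Request:
{"method": "servo_tool", "body": {"plan": [[[-1, -4, 0, 1, 7.5, 3.5, 0.5], [-1, -4, 0, 2, 15, 7, 0.5], [-1, -4, 0, 3.3, 22.5, 10.5, 0.5], [-1, -4, 0, 4.4, 30, 14, 0.5], [-1, -4, 0, 5.4, 37.1, 17.3, 0.5], [-1, -4, 0, 5.4, 37.1, 17.3, 0.5], [-1, -4, 0, 5.4, 37.1, 17.3, 0.5]]]}}

```text
time_s: 26.05
tool_pos: [0.4221, -0.2149, 0.1356]
orientation: [[-0.002, 1.0, 0.0], [0.908, 0.002, 0.419], [0.419, 0.001, -0.908]]
contact_force: [0.5, 0.9, 0.1]
width: 0.0445
finger_force: 0.0
```

```bash
cat > drv.py <<'E'
from h import *
import sys
n=sys.argv[1];c,im=snap('wrist',n);np.savez(n+'.npz',**c);hsv=cv2.cvtColor(im,cv2.COLOR_BGR2HSV);H,S,V=cv2.split(hsv)
blue=(H>95)&(H<118)&(S>130)
m=(~blue).astype(np.uint8);m[245:]=0;m[:, :150]=0;m[:,350:]=0
m[215:,:215]=0;m[215:,290:]=0
for k in sorted(cv2.findContours(m,0,1)[0],key=cv2.contourArea)[::-1][:3]:
    x,y,w,h=cv2.boundingRect(k);vx,vy,*_=cv2.fitLine(k,2,0,.01,.01).ravel()
    t=tuple(k[k[:,0,1].argmin(),0]);print('blob',(x,y,w,h),cv2.contourArea(k),'tip',t,onz(c,t,.0095).round(4))
o=((H>8)&(H<25)&(S>150)&(V>100)).astype(np.uint8);o[245:]=0
for k in sorted(cv2.findContours(o,0,1)[0],key=cv2.contourArea)[::-1][:5]:
    a=cv2.minAreaRect(k);print('or',np.round(a[0],1),np.round(a[1],1),a[2],onz(c,a[0],.0165).round(4))
R=lean(90,25)
go(tcp((.4215,-.226,.0095),R),R)
E
python3 drv.py w11
```

```text
blob (150, 0, 27, 215) 4451.0 tip (np.int32(150), np.int32(0)) [0.3095 0.0375 0.0095]
blob (244, 156, 17, 89) 958.5 tip (np.int32(253), np.int32(156)) [ 0.4248 -0.1413  0.0095]
or [256. 219.] [22.  4.] 90.0 [ 0.4277 -0.2062  0.0165]
or [248.6 218.5] [ 4.9 21.3] 5.194429397583008 [ 0.4205 -0.2057  0.0165]
t 26.1 pos [ 0.4223 -0.2138  0.1363] j [ 51.  32. -20. 107. -12.  58.  41.] F [ 0.6  0.5 -0.2] w 0.0442 row [-64.1  -1.1 135.9] [-0.   0.3  0.3]
```

Request:
{"method": "servo_tool", "body": {"plan": [[[-15, 1, 34, 0, 0, 0, 0.5], [-30, 1, 68, 0, 0, 0, 0.5], [-42, 1, 95, 0, 0, 0, 0.5], [-50, 1, 113, 0, 0, 0, 0.5], [-56, 1, 125, 0, 0, 0, 0.5], [-60, 1, 131, 0, 0, 0, 0.5], [-62, 1, 135, 0, 0, 0, 0.5], [-62.5, 1, 136.5, 0, 0, 0, 0.5]]]}}

```text
time_s: 26.9
tool_pos: [0.4247, -0.2143, -0.0127]
orientation: [[-0.004, 1.0, 0.002], [0.908, 0.003, 0.418], [0.418, 0.003, -0.908]]
contact_force: [-0.2, 0.2, 0.1]
width: 0.0441
finger_force: 0.0
```

Request:
{"method": "servo_tool", "body": {"plan": [[[0, 0, 0, 0, 0, 0, 0], [0, 0, 0, 0, 0, 0, 0], [0, 0, 0, 0, 0, 0, 0], [0, 0, 0, 0, 0, 0, 0], [0, 0, 0, 0, 0, 0, 0], [0, 0, 0, 0, 0, 0, 0]]]}}

```text
time_s: 27.5
tool_pos: [0.4244, -0.2144, -0.0129]
orientation: [[-0.004, 1.0, 0.002], [0.908, 0.003, 0.419], [0.419, 0.003, -0.908]]
contact_force: [-0.3, -0.1, 2.9]
width: 0.0158
finger_force: 25.0
```

```bash
python3 - <<'E'
s=open('h.py').read().replace(".647,-.1494,.064","0.6470,-.1456,.064");open('h.py','w').write(s)
from h import *
print(bore[2]);R=ins(-50);c=bore[2]+[0,0,.103+.02];go(tcp(c,R),R)
E
```

```text
[ 0.6450873 -0.176538   0.064    ]
t 27.5 pos [ 0.4244 -0.2144 -0.0129] j [ 49.  46. -18. 108. -11.  42.  44.] F [-0.3 -0.1  2.9] w 0.0158 row [  96.4  236.3 -162.9] [-15.  -85.7 -41.4]
```

Request:
{"method": "servo_tool", "body": {"plan": [[[17, 0, -38, 0, 0, 0, 0], [35, 0, -76, 0, 0, 0, 0], [60, 0, -112, 0, -8, 0, 0], [85, 0, -150, 0, -16, 0, 0], [108, 0, -181, 0, -24, 0, 0], [115, 20, -181, 0, -32, 0, 0], [122, 40, -181, 0, -40, 0, 0], [130, 60, -181, 0, -48, 0, 0]]]}}

```text
time_s: 28.3
tool_pos: [0.4825, -0.1729, 0.207]
orientation: [[0.001, 1.0, 0.005], [0.926, 0.001, -0.378], [-0.378, 0.005, -0.926]]
contact_force: [-0.5, -0.4, -1.4]
width: 0.0156
finger_force: 25.0
```

```bash
python3 -c "
from h import *
R=ins(-50);c=bore[2]+[0,0,.103+.02];go(tcp(c,R),R)"
```

```text
t 28.3 pos [ 0.4825 -0.1729  0.207 ] j [  8.  18. -10. 114.  32.  53. -22.] F [-0.5 -0.4 -1.4] w 0.0156 row [ -8.1 177.4  37.7] [-28.  -40.9 -29.8]
```

Request:
{"method": "servo_tool", "body": {"plan": [[[-1, 22, 5, -3.5, -5, -4, 0], [-2, 44, 9, -7, -10, -7.5, 0], [-3, 66, 14, -10.5, -15.5, -11, 0], [-4, 88, 19, -14, -20.5, -15, 0], [-5, 110, 24, -17.5, -25.5, -18.5, 0], [-6, 133, 28, -21, -30.5, -22, 0], [-7, 155, 33, -24.5, -36, -26, 0], [-8, 177, 38, -28, -40.9, -29.8, 0]]]}}

```text
time_s: 29.1
tool_pos: [0.6598, -0.1919, 0.1725]
orientation: [[-0.278, 0.761, 0.587], [0.325, 0.649, -0.687], [-0.904, 0.0, -0.428]]
contact_force: [-0.1, -1.5, -0.4]
width: 0.0155
finger_force: 25.0
```

Request:
{"method": "servo_tool", "body": {"plan": [[[-8, 0, 0, 0, 0, 0, 0], [0, 0, 0, 0, 0, 0, 0], [0, 0, 0, 0, 0, 0, 0]]]}}

```text
time_s: 29.4
tool_pos: [0.6581, -0.1936, 0.1734]
orientation: [[-0.275, 0.766, 0.581], [0.332, 0.643, -0.691], [-0.902, 0.002, -0.431]]
contact_force: [0.6, -0.0, -0.1]
width: 0.0158
finger_force: 25.0
```

```bash
cat > held.py <<'E'
from h import *
import sys
n,bi=sys.argv[1],int(sys.argv[2]);c,im=snap('wrist',n);np.savez(n+'.npz',**c)
s=arm.get_state();R=np.array(s['orientation']);con=np.array(s['tool_pos'])-(.0045+OFF)*R[:,2]
print('contact',con.round(4),'pred tip',proj(c,con-[0,0,.083]),'pred bore',proj(c,bore[bi]))
ref=cv2.imread('pics/w8.png')
for nm,(u0,v0,u1,v1) in {'blade':(244,92,260,155),'grip':(232,155,274,235)}.items():
    t=ref[v0:v1,u0:u1];r=cv2.matchTemplate(im[v0-20:v1+20,u0-20:u1+20],t,cv2.TM_CCOEFF_NORMED);_,mx,_,l=cv2.minMaxLoc(r);print(nm,'shift vs w8',l[0]-20,l[1]-20,round(mx,3))
g=cv2.cvtColor(im,cv2.COLOR_BGR2HSV)
# bores: holes in the pale wood
w=((g[...,0]>12)&(g[...,0]<32)&(g[...,2]>236)&(g[...,1]<150)).astype(np.uint8)
cs,hi=cv2.findContours(w,cv2.RETR_CCOMP,1)
for k,h in zip(cs,hi[0]):
    if h[3]>=0 and cv2.contourArea(k)>150:
        e=cv2.fitEllipse(k);print('hole',np.round(e[0],1),np.round(e[1],1),onz(c,e[0],.064).round(4))
E
python3 held.py w12 2; python3 -c "
from h import *
R=ins(-50);c=bore[2]+[0,0,.103+.02];go(tcp(c,R),R)"
```

```text
contact [ 0.6434 -0.1758  0.185 ] pred tip [250.26747372  93.98670617] pred bore [251.64839795  33.64934955]
blade shift vs w8 -1 -2 0.542
grip shift vs w8 0 -3 0.762
t 29.4 pos [ 0.6584 -0.1937  0.1739] j [-13.  38.   1. 123. 108.  56. -71.] F [-0.1  0.1 -0.9] w 0.0155 row [-2.7  0.8  0.6] [ 0.1 -0.5 -0.1]
```

```bash
python3 - <<'E'
from h import *
im=cv2.imread('pics/w12.png');g=cv2.cvtColor(im,cv2.COLOR_BGR2HSV)
np.set_printoptions(linewidth=200)
print(g[14:56:3,216:296:4,2]);print(g[14:56:6,216:296:4,1])
E
```

```text
[[190 189 218 242 243 244 245 246 246 246 246 246 246 246 246 246 246 246 246 246]
 [190 186 190 242 244 245 246 246 246 246 246 246 246 246 246 246 246 246 246 245]
 [186 183 187 243 245 246 246 246 246 246 246 246 246 246 246 246 246 246 245 245]
 [184 186 239 245 246 246 244 231 224 234 242 246 246 246 246 246 246 245 245 245]
 [185 188 227 246 246 208 199 201 211 213 210 207 244 246 246 246 245 245 246 246]
 [188 193 203 246 222 202 212 213 213 213 212 203 188 245 246 245 245 246 246 246]
 [194 201 205 217 199 208 209 214 214 214 210 201 183 219 245 245 246 246 246 246]
 [201 205 222 240 206 209 206 215 214 214 208 200 182 219 245 246 246 246 246 246]
 [204 245 246 245 241 211 214 212 213 211 208 198 189 221 246 246 246 246 246 245]
 [245 246 246 246 245 235 214 207 211 211 206 200 238 240 246 246 246 246 245 245]
 [246 246 246 246 246 246 245 234 219 222 237 243 235 246 246 246 246 245 245 245]
 [246 246 246 246 246 246 246 246 245 245 245 244 246 246 246 246 245 245 245 245]
 [246 246 246 246 246 246 246 245 246 246 246 246 246 246 245 245 245 245 244 159]
 [246 246 246 246 246 246 245 246 246 246 246 246 246 245 245 245 245 243 169 169]]
[[129 128 127 115 111 111 107 103 102 102 102 102 102 102 102 101 101 101 101 103]
 [127 128 128 111 107 103 102 103 101 101 101 102 101 103 103 103 102 103 107 106]
 [128 128 125 104 102 130 129 129 131 129 130 129 110 101 102 105 107 105 104 104]
 [129 131 129 128 129 130 129 129 129 128 129 127 128 126 105 103 104 104 102 102]
 [129 108 101 107 115 129 129 128 129 128 129 126 127 126 104 103 101 102 102 103]
 [102 100  97 100 102 103 104 122 126 126 118 112 119 101 101 102 103 103 104 104]
 [ 97 100 102 103 102 103 105 104 105 105 102 101 101 101 103 104 104 104 102  29]]
```

The bore measures at about (250,33.5) against a predicted (251.6,33.6), and the tip is in line. Insert.

Request:
{"method": "servo_tool", "body": {"plan": [[[-1, -1, 1, 0, 0, 0, 0], [13, -1, 8, 0, 0, 0, 0], [26, -1, 14, 0, 0, 0, 0], [39, -1, 20, 0, 0, 0, 0], [51, -1, 26, 0, 0, 0, 0], [62, -1, 31, 0, 0, 0, 0], [62, -1, 31, 0, 0, 0, 0]]]}}

```text
time_s: 30.15
tool_pos: [0.6582, -0.1955, 0.1027]
orientation: [[-0.278, 0.765, 0.581], [0.329, 0.644, -0.691], [-0.902, -0.001, -0.431]]
contact_force: [0.3, 0.2, -0.3]
width: 0.0159
finger_force: 25.0
```

Request:
{"method": "servo_tool", "body": {"plan": [[[3, 0, 1, 0, 0, 0, 0], [6, 0, 3, 0, 0, 0, 0], [9, 0, 4, 0, 0, 0, 0], [12, 0, 5, 0, 0, 0, 0], [14, 0, 6, 0, 0, 0, 0], [16, 0, 7, 0, 0, 0, 0], [17, 0, 8, 0, 0, 0, 0], [17, 0, 8, 0, 0, 0, 0]]]}}

```text
time_s: 30.95
tool_pos: [0.6589, -0.1958, 0.0855]
orientation: [[-0.275, 0.765, 0.582], [0.328, 0.644, -0.691], [-0.904, 0.001, -0.428]]
contact_force: [-0.2, -0.1, 2.9]
width: 0.0155
finger_force: 25.0
```

Request:
{"method": "servo_tool", "body": {"plan": [[[0, 0, 0, 0, 0, 0, 0.42], [0, 0, 0, 0, 0, 0, 0.42], [0, 0, 0, 0, 0, 0, 0.42], [0, 0, 0, 0, 0, 0, 0.42], [0, 0, -25, 0, 0, 0, 0.42], [0, 0, -60, 0, 0, 0, 0.42], [-20, 0, -90, 0, 0, 0, 0.42], [-40, 0, -130, 0, 0, 0, 0.42]]]}}

```text
time_s: 31.75
tool_pos: [0.5931, -0.1187, 0.1771]
orientation: [[-0.278, 0.765, 0.581], [0.328, 0.644, -0.691], [-0.903, -0.001, -0.43]]
contact_force: [1.4, -0.8, 0.5]
width: 0.0371
finger_force: 0.0
```

```bash
cat > cols.py <<'E'
from h import *
import sys
n=sys.argv[1];T,t=snap('top',n+'t');S,s=snap('side',n+'s')
def blob(im,f,box):
    H,Sa,V=cv2.split(cv2.cvtColor(im,cv2.COLOR_BGR2HSV));m=f(H,Sa,V).astype(np.uint8);k=np.zeros_like(m);x0,y0,x1,y1=box;k[y0:y1,x0:x1]=1
    cs=sorted(cv2.findContours(m*k,0,1)[0],key=cv2.contourArea)[::-1][:3];return [(np.round(cv2.moments(c)['m10']/max(cv2.moments(c)['m00'],1),1),np.round(cv2.moments(c)['m01']/max(cv2.moments(c)['m00'],1),1),cv2.contourArea(c),cv2.boundingRect(c)) for c in cs]
green=lambda H,S,V:(H>60)&(H<90)&(S>120)&(V>50)
cy=lambda H,S,V:(H>92)&(H<106)&(S>80)&(V>185)
wh=lambda H,S,V:(S<60)&(V>180)
print('green top',blob(t,green,(230,120,350,280)),'\nside',blob(s,green,(200,100,340,260)))
print('blue top',blob(t,cy,(140,200,300,280)),'\nside',blob(s,cy,(270,200,360,300)))
print('white side',blob(s,wh,(215,130,260,200)))
for z in(.12,.127):print('exp green side',proj(S,(.6412,-.2384,z)),'exp white side',proj(S,(.645,-.1768,z)),'top',proj(T,(.6412,-.2384,z)))
E
python3 cols.py a1;python3 -c "
from h import *
go((.48,.03,.2),lean(90,0))"
```

```text
green top [(np.float64(322.9), np.float64(172.7), 12.0, (320, 169, 8, 7))] 
side [(np.float64(240.4), np.float64(145.9), 38.0, (238, 142, 6, 9)), (np.float64(0.0), np.float64(0.0), 0.0, (214, 113, 4, 1))]
blue top [(np.float64(214.3), np.float64(206.0), 167.0, (206, 200, 20, 14)), (np.float64(244.9), np.float64(206.5), 40.0, (239, 200, 13, 14)), (np.float64(251.1), np.float64(202.0), 17.5, (248, 200, 6, 8))] 
side [(np.float64(272.6), np.float64(234.5), 152.5, (270, 218, 8, 31)), (np.float64(297.2), np.float64(252.8), 47.0, (294, 249, 8, 9)), (np.float64(330.4), np.float64(208.4), 7.0, (328, 205, 5, 8))]
white side [(np.float64(235.7), np.float64(182.9), 526.5, (224, 153, 26, 47)), (np.float64(0.0), np.float64(0.0), 0.0, (231, 131, 1, 1)), (np.float64(0.0), np.float64(0.0), 0.0, (239, 151, 1, 1))]
exp green side [239.056556   149.87601452] exp white side [237.24787684 161.08179123] top [318.16067495 171.49654645]
exp green side [239.03505293 147.82476232] exp white side [237.21780147 158.97836811] top [318.56389807 170.93916729]
t 31.9 pos [ 0.5943 -0.1154  0.1799] j [-21.  35.  -4. 130.  99.  64. -73.] F [-0.2  0.2 -0.2] w 0.0369 row [  61.2    7.1 -175.6] [22.9 61.7 35.8]
```

Request:
{"method": "servo_tool", "body": {"plan": [[[-30, 0, -40, 2.5, 7, 4, 0.42], [-10, 2, -70, 5, 14, 8, 0.42], [10, 3, -100, 8, 21, 12, 0.42], [20, 4, -130, 10.5, 28, 16, 0.42], [35, 5, -160, 13, 35, 20, 0.42], [50, 6, -176, 15.5, 42, 24, 0.42], [61, 7, -176, 18, 49, 28.5, 0.42], [61, 7, -176, 20.5, 56, 32, 0.42]]]}}

```text
time_s: 32.65
tool_pos: [0.4797, 0.0285, 0.1969]
orientation: [[-0.061, 0.998, 0.035], [0.993, 0.064, -0.097], [-0.099, 0.029, -0.995]]
contact_force: [-0.9, -0.1, -0.3]
width: 0.0369
finger_force: 0.0
```

```bash
python3 -c "
from h import *
go((.47,.115,.2),lean(90,0))"
```

```text
t 32.6 pos [0.4797 0.0285 0.1969] j [  0.  16. -15. 115.  13.  50. -20.] F [-0.9 -0.1 -0.3] w 0.0369 row [ 86.2  -4.1 -11.8] [1.9 5.6 3.6]
```

Request:
{"method": "servo_tool", "body": {"plan": [[[43, -2, -6, 1.9, 5.6, 3.6, 0.42], [86, -4, -12, 1.9, 5.6, 3.6, 0.42], [86, -4, -12, 1.9, 5.6, 3.6, 0.42], [86, -4, -12, 1.9, 5.6, 3.6, 0.42]]]}}

```text
time_s: 33.05
tool_pos: [0.4701, 0.1136, 0.1997]
orientation: [[-0.002, 1.0, -0.0], [1.0, 0.002, -0.006], [-0.006, -0.0, -1.0]]
contact_force: [-0.2, -0.8, -0.4]
width: 0.0369
finger_force: 0.0
```

```bash
cat > blue.py <<'E'
from h import *
import sys
n=sys.argv[1];c,im=snap('wrist',n);np.savez(n+'.npz',**c);H,S,V=cv2.split(cv2.cvtColor(im,cv2.COLOR_BGR2HSV))
def rep(nm,m,z,amin):
    m=m.astype(np.uint8);m[245:]=0
    for k in sorted(cv2.findContours(m,0,1)[0],key=cv2.contourArea)[::-1][:5]:
        if cv2.contourArea(k)<amin: break
        a=cv2.minAreaRect(k);print(nm,np.round(a[0],1),np.round(a[1],1),round(a[2]),cv2.boundingRect(k),onz(c,a[0],z).round(4))
rep('orange',(H>8)&(H<25)&(S>150)&(V>100),.0165,20)
rep('cap',(H>92)&(H<106)&(S>80)&(V>185),.01,60)
rep('gray tray',(S<45)&(V>90)&(V<225),.004,800)
rep('bright',(S<60)&(V>170),.01,15)
rep('dark',(V<75)&(S<140),.01,150)
go((0,0,0),lean(90,0))
E
python3 blue.py w13
```

```text
orange [333.6  79.7] [48.3 50.5] 63 (309, 54, 50, 51) [0.5595 0.2032 0.0165]
orange [333.5 162. ] [47.4 43.4] 27 (311, 139, 47, 46) [0.5664 0.1129 0.0165]
orange [272.  150.5] [19.  4.] 90 (270, 141, 5, 20) [0.4947 0.1262 0.0165]
orange [266. 151.] [18.  4.] 90 (264, 142, 5, 19) [0.4878 0.1256 0.0165]
cap [364.  141.5] [205. 294.] 90 (217, 39, 295, 206) [0.6017 0.1358 0.01  ]
cap [204.7 110.1] [118.2 151. ] 3 (142, 38, 127, 145) [0.4184 0.1709 0.01  ]
gray tray [255.5 122. ] [244. 511.] 90 (0, 0, 512, 245) [0.4758 0.1573 0.004 ]
gray tray [342.2 109.8] [178.4 129. ] 86 (273, 17, 130, 186) [0.5751 0.1712 0.004 ]
gray tray [495.5  74.5] [39. 31.] 90 (480, 55, 32, 40) [0.7431 0.21   0.004 ]
bright [331. 116.] [172. 110.] 90 (276, 30, 111, 173) [0.5612 0.1646 0.01  ]
bright [131.4 138.5] [208.9  13.2] 84 (114, 35, 33, 208) [0.3323 0.1389 0.01  ]
bright [332.   23.7] [129.2  20.7] 3 (268, 10, 130, 22) [0.5552 0.259  0.01  ]
bright [450.  21.] [42. 18.] 0 (429, 12, 43, 19) [0.6788 0.2621 0.01  ]
bright [495.3 148. ] [18.3 31.1] 23 (485, 136, 25, 29) [0.7569 0.1287 0.01  ]
dark [196.  234.5] [19. 38.] 90 (177, 225, 39, 20) [0.4009 0.0175 0.01  ]
dark [307. 236.] [16. 36.] 90 (289, 228, 37, 17) [0.5419 0.0156 0.01  ]
dark [505.5 155. ] [28. 11.] 90 (500, 141, 12, 29) [0.7709 0.1204 0.01  ]
t 33.1 pos [0.4701 0.1127 0.1997] j [ -4.  17. -18. 113.   7.  51. -26.] F [-0.5 -0.8 -0.2] w 0.037 row [-111.3 -470.1  200.6] [-0.   0.4  0. ]
```

```bash
python3 - <<'E'
from h import *
im=cv2.imread('pics/w13.png');c=dict(np.load('w13.npz'));g=cv2.cvtColor(im,cv2.COLOR_BGR2HSV)
for r in (105,125,150,175,190,200): print(r,[f"{i}:{a[0]},{a[1]},{a[2]}" for i,a in zip(range(252,304,2),g[r,252:304:2])],'x px/m',onz(c,(270,r),.01).round(4),onz(c,(280,r),.022).round(4))
E
```

```text
105 ['252:105,188,199', '254:106,176,199', '256:106,174,199', '258:105,177,199', '260:105,175,198', '262:106,173,198', '264:106,171,192', '266:100,35,177', '268:26,17,242', '270:107,149,198', '272:107,146,159', '274:108,133,144', '276:108,132,143', '278:108,24,105', '280:42,13,190', '282:40,13,180', '284:41,13,209', '286:38,13,209', '288:38,15,210', '290:40,15,210', '292:39,16,210', '294:38,15,211', '296:35,16,211', '298:32,16,210', '300:34,17,211', '302:32,16,211'] x px/m [0.4919 0.1765 0.01  ] [0.502  0.1769 0.022 ]
125 ['252:105,182,199', '254:106,181,199', '256:106,178,198', '258:106,181,200', '260:106,176,200', '262:107,145,160', '264:23,30,202', '266:27,10,244', '268:75,2,246', '270:30,12,233', '272:20,31,209', '274:108,120,157', '276:108,123,143', '278:109,102,128', '280:45,7,138', '282:41,14,196', '284:40,15,200', '286:40,15,209', '288:38,15,208', '290:38,15,208', '292:37,16,208', '294:37,16,209', '296:35,16,209', '298:33,15,208', '300:33,15,208', '302:30,15,207'] x px/m [0.4923 0.1544 0.01  ] [0.5026 0.1556 0.022 ]
150 ['252:106,184,197', '254:106,178,199', '256:106,176,197'
[... 1323 characters left out ...]
11,187', '290:47,12,197', '292:45,13,197', '294:43,12,197', '296:43,12,196', '298:38,10,196', '300:41,10,197', '302:38,10,196'] x px/m [0.4937 0.0768 0.01  ] [0.5047 0.0805 0.022 ]
200 ['252:104,202,149', '254:105,199,149', '256:105,199,149', '258:105,197,149', '260:105,189,150', '262:104,200,182', '264:103,181,189', '266:102,188,217', '268:97,181,245', '270:96,178,246', '272:97,180,246', '274:100,187,240', '276:104,188,210', '278:106,180,169', '280:106,172,154', '282:106,170,153', '284:109,69,118', '286:55,8,185', '288:83,8,132', '290:75,7,139', '292:68,7,152', '294:60,8,164', '296:50,9,173', '298:45,9,179', '300:47,10,185', '302:45,11,192'] x px/m [0.494 0.064 0.01 ] [0.505  0.0681 0.022 ]
```

Request:
{"method": "servo_tool", "body": {"plan": [[[45, 4, 0, 0, 0, 0, 0], [93, 8, 0, 0, 0, 0, 0], [93, 8, 45, 0, 0, 0, 0], [93, 8, 90, 0, 0, 0, 0], [93, 8, 135, 0, 0, 0, 0], [93, 8, 170, 0, 0, 0, 0], [93, 8, 190, 0, 0, 0, 0], [93, 8, 190, 0, 0, 0, 0]]]}}

```text
time_s: 33.9
tool_pos: [0.4765, 0.2029, 0.0069]
orientation: [[0.001, 1.0, -0.004], [1.0, -0.001, -0.009], [-0.009, -0.004, -1.0]]
contact_force: [-0.0, -0.1, -0.2]
width: 0.0004
finger_force: 0.0
```

```bash
python3 -c "
from h import *
go((.478,.207,-.0163),lean(90,0))"
```

```text
t 33.9 pos [0.4765 0.2029 0.0069] j [-17.  38. -14. 114.  18.  31. -44.] F [-0.  -0.1 -0.2] w 0.0004 row [ 4.3  1.6 23.2] [-0.2  0.5 -0. ]
```

Request:
{"method": "servo_tool", "body": {"plan": [[[6, 1, 0, 0, 0, 0, 0], [6, 1, 10, 0, 0, 0, 0], [6, 1, 18, 0, 0, 0, 0], [6, 1, 22, 0, 0, 0, 0], [6, 1, 22, 0, 0, 0, 0]]]}}

```text
time_s: 34.4
tool_pos: [0.4791, 0.2112, -0.0127]
orientation: [[-0.0, 1.0, 0.0], [1.0, 0.0, -0.006], [-0.006, 0.0, -1.0]]
contact_force: [-0.3, -0.2, 0.7]
width: 0.0002
finger_force: 0.0
```

Request:
{"method": "servo_tool", "body": {"plan": [[[-12, 0, 0, 0, 0, 0, 0], [-24, 0, 0, 0, 0, 0, 0], [-36, 0, 0, 0, 0, 0, 0], [-48, 0, 0, 0, 0, 0, 0], [-58, 0, 0, 0, 0, 0, 0], [-68, 0, 0, 0, 0, 0, 0], [-78, 0, 0, 0, 0, 0, 0], [-86, 0, 0, 0, 0, 0, 0]]]}}

```text
time_s: 35.2
tool_pos: [0.4795, 0.1245, -0.0118]
orientation: [[0.0, 1.0, 0.001], [1.0, -0.0, -0.006], [-0.006, 0.001, -1.0]]
contact_force: [0.4, 0.2, 0.8]
width: 0.0003
finger_force: 0.3
```

Request:
{"method": "servo_tool", "body": {"plan": [[[0, 0, 0, 0, 0, 0, 0], [15, 0, -5, 0, 0, 0, 0], [15, 0, -50, 0, 0, 0, 0], [15, 0, -100, 0, 0, 0, 0], [-10, -15, -150, 0, 0, 0, 0.5], [-30, -15, -180, 0, 0, 0, 0.5], [-50, -15, -215, 0, 0, 0, 0.5], [-50, -15, -215, 0, 0, 0, 0.5]]]}}

```text
time_s: 36.0
tool_pos: [0.4673, 0.0764, 0.2081]
orientation: [[0.002, 1.0, 0.009], [1.0, -0.002, -0.005], [-0.005, 0.009, -1.0]]
contact_force: [0.2, 0.9, 0.4]
width: 0.0303
finger_force: 0.0
```

```bash
python3 blue.py w14 | grep -v -e gray -e bright; python3 - <<'E'
from h import *
im=cv2.imread('pics/w14.png');c=dict(np.load('w14.npz'));g=cv2.cvtColor(im,cv2.COLOR_BGR2HSV)
H,S,V=cv2.split(g);m=(~((H>98)&(H<118)&(S>120))).astype(np.uint8)
for r in range(60,245,12):
    x=np.flatnonzero(m[r,150:330])+150; runs=np.split(x,np.flatnonzero(np.diff(x)>2)+1) if len(x) else []
    print(r,[(a[0],a[-1]) for a in runs if len(a)],onz(c,(260,r),.01).round(4))
E
```

```text
orange [334.  43.] [52. 48.] 90 (310, 17, 49, 53) [0.559  0.2036 0.0165]
orange [335.  127.5] [43. 46.] 90 (312, 106, 47, 44) [0.5667 0.1142 0.0165]
orange [269.1 172.5] [17.3  4.1] 84 (267, 164, 6, 18) [0.4914 0.0611 0.0165]
orange [275.1 171.5] [17.3  3.9] 84 (273, 163, 5, 18) [0.4986 0.0623 0.0165]
cap [326. 123.] [242. 370.] 90 (141, 2, 371, 243) [0.5576 0.1187 0.01  ]
cap [229.3 205.5] [21.1  5.5] 87 (226, 195, 7, 22) [0.4422 0.0169 0.01  ]
dark [204.  234.5] [36. 19.] 0 (186, 225, 37, 20) [ 0.4085 -0.0229  0.01  ]
dark [505.5 118.5] [29. 11.] 90 (500, 104, 12, 30) [0.7694 0.1237 0.01  ]
t 36.0 pos [0.466  0.0775 0.2059] j [  3.  15. -22. 114.   8.  52. -22.] F [ 0.7  0.6 -1. ] w 0.0342 row [ -76.6 -467.3  203.4] [ 0.4  0.3 -0. ]
60 [(np.int64(277), np.int64(329))] [0.4799 0.1873 0.01  ]
72 [(np.int64(277), np.int64(329))] [0.48   0.1748 0.01  ]
84 [(np.int64(278), np.int64(329))] [0.4801 0.1621 0.01  ]
96 [(np.int64(279), np.int64(329))] [0.4802 0.1491 0.01  ]
108 [(np.int64(280), np.int64(329))] [0.4802 0.1359 0.01  ]
120 [(np.int64(264), np.int64(267)), (np.int64(281), np.int64(329))] [0.4803 0.1223 0.01  ]
132 [(np.int64(265), np.int64(269)), (np.int64(281), np.int64(329))] [0.4804 0.1085 0.01  ]
144 [(np.int64(265), np.int64(272)), (np.int64(282), np.int64(329))] [0.4805 0.0944 0.01  ]
156 [(np.int64(264), np.int64(276)), (np.int64(283), np.int64(329))] [0.4806 0.0799 0.01  ]
168 [(np.int64(266), np.int64(277)), (np.int64(284), np.int64(319))] [0.4807 0.0651 0.01  ]
180 [(np.int64(267), np.int64(278))] [0.4808 0.05   0.01  ]
192 [(np.int64(269), np.int64(280))] [0.4808 0.0345 0.01  ]
204 [(np.int64(273), np.int64(281))] [0.4809 0.0187 0.01  ]
216 [(np.int64(274), np.int64(282))] [0.481  0.0024 0.01  ]
228 [(np.int64(197), np.int64(219))] [ 0.4811 -0.0142  0.01  ]
240 [(np.int64(150), np.int64(151)), (np.int64(189), np.int64(219)), (np.int64(303), np.int64(303))] [ 0.4812 -0.0312  0.01  ]
```

The blue driver's grip is now clear of the tray: stripes at (.495,.062), blade yaw about 96.5°. Go above it.

```bash
python3 -c "
from h import *
R=lean(96.5,25);P=tcp((.4977,.0387,.0095),R);go(P+[0,0,.15],R)"
```

```text
t 36.0 pos [0.466  0.0775 0.2059] j [  3.  15. -22. 114.   8.  52. -22.] F [ 0.7  0.6 -1. ] w 0.0342 row [-27.6  30.   70.1] [ 1.7 25.3 -6.3]
```

Request:
{"method": "servo_tool", "body": {"plan": [[[-10, 10, 20, 0.5, 7, -2, 0.5], [-20, 20, 40, 1, 14, -4, 0.5], [-28, 30, 60, 1.5, 20, -6, 0.5], [-28, 30, 70, 1.7, 25.3, -6.3, 0.5], [-28, 30, 70, 1.7, 25.3, -6.3, 0.5], [-28, 30, 70, 1.7, 25.3, -6.3, 0.5]]]}}

```text
time_s: 36.65
tool_pos: [0.4937, 0.0501, 0.1331]
orientation: [[-0.1, 0.993, -0.055], [0.9, 0.114, 0.42], [0.423, -0.007, -0.906]]
contact_force: [0.0, 0.5, 0.1]
width: 0.0439
finger_force: 0.0
```

```bash
python3 blue.py w15 | grep -e orange; python3 - <<'E'
from h import *
im=cv2.imread('pics/w15.png');c=dict(np.load('w15.npz'));g=cv2.cvtColor(im,cv2.COLOR_BGR2HSV)
H,S,V=cv2.split(g);m=(~((H>98)&(H<118)&(S>120))).astype(np.uint8)
for r in range(110,245,15):
    x=np.flatnonzero(m[r,216:300])+216; runs=np.split(x,np.flatnonzero(np.diff(x)>2)+1) if len(x) else []
    print(r,[(a[0],a[-1],onz(c,((a[0]+a[-1])/2,r),.0095).round(4)) for a in runs if len(a)])
R=lean(96.5,25);go(tcp((.4977,.0387,.0095),R),R)
E
```

```text
orange [333.5 168.5] [53. 53.] 90 (307, 142, 54, 54) [0.568  0.1179 0.0165]
orange [331.5  88.5] [49.5 48.1] 45 (306, 65, 52, 49) [0.5597 0.2019 0.0165]
orange [251. 218.] [22.  4.] 90 (249, 207, 5, 23) [0.4923 0.06   0.0165]
orange [258. 218.] [22.  4.] 90 (256, 207, 5, 23) [0.4991 0.0608 0.0165]
110 [(np.int64(271), np.int64(299), array([0.5147, 0.1763, 0.0095]))]
125 [(np.int64(271), np.int64(299), array([0.5163, 0.1599, 0.0095]))]
140 [(np.int64(271), np.int64(299), array([0.5179, 0.1439, 0.0095]))]
155 [(np.int64(252), np.int64(255), array([0.4874, 0.1244, 0.0095])), (np.int64(271), np.int64(299), array([0.5194, 0.1281, 0.0095]))]
170 [(np.int64(252), np.int64(255), array([0.4892, 0.1089, 0.0095])), (np.int64(270), np.int64(299), array([0.5205, 0.1124, 0.0095]))]
185 [(np.int64(249), np.int64(258), array([0.4909, 0.0936, 0.0095])), (np.int64(270), np.int64(299), array([0.522 , 0.0971, 0.0095]))]
200 [(np.int64(246), np.int64(262), array([0.4932, 0.0785, 0.0095])), (np.int64(270), np.int64(299), array([0.5235, 0.082 , 0.0095]))]
215 [(np.int64(247), np.int64(261), array([0.4949, 0.0636, 0.0095])), (np.int64(270), np.int64(299), array([0.5249, 0.0671, 0.0095]))]
230 [(np.int64(248), np.int64(261), array([0.497 , 0.049 , 0.0095])), (np.int64(295), np.int64(299), array([0.5386, 0.0538, 0.0095]))]
t 36.7 pos [0.494  0.0508 0.134 ] j [ 28.  31. -29. 111. -14.  47.  19.] F [ 0.  -0.1  1. ] w 0.0437 row [-63.9   3.  133.4] [-0.3  0.   0. ]
```

Request:
{"method": "servo_tool", "body": {"plan": [[[-5, 3.5, 12, 0, 0, 0, 0.5], [-20, 3.5, 45, 0, 0, 0, 0.5], [-38, 3.5, 80, 0, 0, 0, 0.5], [-50, 3.5, 105, 0, 0, 0, 0.5], [-57, 3.5, 119, 0, 0, 0, 0.5], [-61, 3.5, 128, 0, 0, 0, 0.5], [-63, 3.5, 132, 0, 0, 0, 0.5], [-64, 3.5, 133, 0, 0, 0, 0.5]]]}}

```text
time_s: 37.5
tool_pos: [0.4977, 0.0476, -0.0137]
orientation: [[-0.102, 0.993, -0.052], [0.901, 0.114, 0.419], [0.423, -0.004, -0.906]]
contact_force: [-0.7, -0.4, 1.0]
width: 0.0442
finger_force: 0.0
```

Request:
{"method": "servo_tool", "body": {"plan": [[[0, 0, 0, 0, 0, 0, 0], [0, 0, 0, 0, 0, 0, 0], [0, 0, 0, 0, 0, 0, 0], [0, 0, 0, 0, 0, 0, 0], [0, 0, 0, 0, 0, 0, 0], [0, 0, 0, 0, 0, 0, 0]]]}}

```text
time_s: 38.1
tool_pos: [0.4979, 0.0467, -0.0136]
orientation: [[-0.1, 0.994, -0.051], [0.901, 0.113, 0.42], [0.423, -0.004, -0.906]]
contact_force: [0.2, -0.8, 5.4]
width: 0.0162
finger_force: 26.1
```

```bash
python3 -c "
from h import *
R=ins(-50);c=bore[1]+[0,0,.107+.02];print(c);go(tcp(c,R),R)"
```

```text
[ 0.6489127 -0.114662   0.191    ]
t 38.1 pos [ 0.4979  0.0467 -0.0136] j [ 26.  47. -26. 112. -11.  31.  23.] F [ 0.2 -0.8  5.4] w 0.0162 row [ -96.3  144.  -259.3] [-12.9 -87.3 -34.8]
```

Request:
{"method": "servo_tool", "body": {"plan": [[[17, 0, -38, 0, 0, 0, 0], [35, 0, -76, 0, 0, 0, 0], [52, 0, -112, 0, -8, 0, 0], [70, 0, -150, 0, -16, 0, 0], [85, 0, -185, 0, -24, 0, 0], [80, 15, -195, 0, -32, 0, 0], [70, 30, -200, 0, -40, 0, 0], [60, 45, -205, 0, -48, 0, 0]]]}}

```text
time_s: 38.9
tool_pos: [0.5482, 0.0204, 0.1987]
orientation: [[-0.105, 0.993, 0.045], [0.912, 0.114, -0.393], [-0.395, -0.0, -0.918]]
contact_force: [0.5, -0.7, -0.6]
width: 0.0165
finger_force: 25.6
```

```bash
python3 -c "
from h import *
R=ins(-50);c=bore[1]+[0,0,.110+.02];go(tcp(c,R),R)"
```

```text
t 38.9 pos [0.5482 0.0204 0.1987] j [-15.  25.  -8. 105.  30.  61. -33.] F [ 0.5 -0.7 -0.6] w 0.0165 row [-145.5   97.5   79.6] [-23.8 -40.5 -24.5]
```

Request:
{"method": "servo_tool", "body": {"plan": [[[-18, 12, 10, -3, -5, -3, 0], [-36, 24, 20, -6, -10, -6, 0], [-55, 37, 30, -9, -15, -9, 0], [-73, 49, 40, -12, -20, -12, 0], [-91, 61, 50, -15, -25, -15, 0], [-109, 73, 60, -18, -30, -18, 0], [-127, 85, 70, -21, -35, -21, 0], [-146, 98, 80, -23.8, -40.5, -24.5, 0]]]}}

```text
time_s: 39.7
tool_pos: [0.6634, -0.1328, 0.1796]
orientation: [[-0.276, 0.764, 0.583], [0.326, 0.646, -0.691], [-0.904, -0.001, -0.427]]
contact_force: [0.3, -1.0, -0.4]
width: 0.016
finger_force: 25.6
```

Request:
{"method": "servo_tool", "body": {"plan": [[[0, 0, 0, 0, 0, 0, 0], [0, 0, 0, 0, 0, 0, 0], [0, 0, 0, 0, 0, 0, 0]]]}}

```text
time_s: 40.0
tool_pos: [0.6633, -0.1324, 0.1804]
orientation: [[-0.275, 0.767, 0.579], [0.331, 0.641, -0.692], [-0.903, 0.002, -0.43]]
contact_force: [0.2, -0.1, 0.0]
width: 0.016
finger_force: 25.6
```

```bash
python3 held.py w16 1; python3 - <<'E'
from h import *
np.set_printoptions(linewidth=220)
R=ins(-50);c=bore[1]+[0,0,.110+.02];go(tcp(c,R),R)
im=cv2.imread('pics/w16.png');g=cv2.cvtColor(im,cv2.COLOR_BGR2HSV)
C=dict(np.load('w16.npz'));u,v=proj(C,bore[1]).astype(int)
print(u,v);v0=max(v-24,0);print(g[v0:v+26:3,u-40:u+44:4,2])
print('tip');print(g[70:120:4,232:276:3,1]);print(g[70:120:4,232:276:3,2])
E
```

```text
contact [ 0.6485 -0.1146  0.1917] pred tip [250.28550055  93.42745477] pred bore [250.63546367  20.9650503 ]
blade shift vs w8 20 -4 0.399
grip shift vs w8 -1 -14 0.552
t 40.0 pos [ 0.6635 -0.1324  0.1806] j [-26.  38.   9. 121.  99.  54. -68.] F [ 0.2  0.4 -0.2] w 0.0159 row [-2.4  0.3 -0.7] [-0.  -0.5 -0.2]
250 20
[[199 198 196 245 244 245 245 245 245 245 245 245 246 246 246 246 246 246 247 247 246]
 [198 197 199 244 244 245 245 245 245 245 245 246 246 246 246 246 246 247 247 246 246]
 [197 194 191 244 245 245 245 245 244 244 246 246 246 246 246 247 247 247 246 246 246]
 [194 191 191 243 245 245 245 245 240 238 242 245 246 246 247 247 247 246 246 246 246]
 [192 190 194 231 245 245 243 206 197 203 204 205 212 246 247 247 246 246 246 246 246]
 [191 194 200 245 245 244 199 205 200 204 210 213 205 193 246 246 246 246 246 246 246]
 [193 196 196 208 245 206 198 206 209 213 215 212 204 191 226 246 246 246 246 246 246]
 [196 197 197 202 213 220 203 210 216 214 214 212 207 193 221 246 246 246 246 246 246]
 [196 196 201 237 246 240 205 210 215 213 213 213 207 190 228 246 246 246 246 246 246]
[... 1554 characters left out ...]
3 215]
 [173 173 173 174 173 173 174 217 228 227 227 227 227 228 228]
 [174 174 174 175 175 162 186 177 220 218 226 229 227 226 226]
 [174 175 174 173 175 158 190 170 173 172 172 185 202 209 218]
 [174 173 173 173 173 149 190 167 171 169 170 171 170 170 170]
 [174 174 175 174 174 149 190 168 172 173 171 170 172 171 171]
 [174 175 174 174 174 150 188 169 175 175 174 173 171 170 171]
 [174 174 146 138 170 141 187 163 171 169 169 169 172 172 173]
 [124 118 119 120 120 125 186 122 117 136 169 173 169 159 150]
 [119 118 119 119 118 127 177 152 157 165 180 185 181 180 177]
 [119 119 118 117 119 162 166 153 161 170 183 190 191 190 186]
 [118 119 118 117 168 184 185 179 172 176 192 198 198 195 196]]
```

The tip at (249.5,81) and the bore at (249.5,21) line up. Insert.

Request:
{"method": "servo_tool", "body": {"plan": [[[-1, 0, 0, 0, 0, 0, 0], [13, 0, 6, 0, 0, 0, 0], [26, 0, 12, 0, 0, 0, 0], [39, 0, 18, 0, 0, 0, 0], [51, 0, 24, 0, 0, 0, 0], [61, 0, 29, 0, 0, 0, 0], [61, 0, 29, 0, 0, 0, 0]]]}}

```text
time_s: 40.75
tool_pos: [0.6624, -0.1335, 0.111]
orientation: [[-0.277, 0.767, 0.579], [0.329, 0.642, -0.693], [-0.903, -0.002, -0.43]]
contact_force: [0.1, -0.1, -0.9]
width: 0.0158
finger_force: 25.6
```

Request:
{"method": "servo_tool", "body": {"plan": [[[3, 0, 1, 0, 0, 0, 0], [6, 0, 3, 0, 0, 0, 0], [9, 0, 4, 0, 0, 0, 0], [12, 0, 5, 0, 0, 0, 0], [14, 0, 6, 0, 0, 0, 0], [16, 0, 7, 0, 0, 0, 0], [17, 0, 8, 0, 0, 0, 0], [17, 0, 8, 0, 0, 0, 0]]]}}

```text
time_s: 41.55
tool_pos: [0.6627, -0.1336, 0.0933]
orientation: [[-0.276, 0.767, 0.579], [0.329, 0.642, -0.693], [-0.903, -0.001, -0.429]]
contact_force: [0.8, 0.0, -1.4]
width: 0.0156
finger_force: 25.6
```

Request:
{"method": "servo_tool", "body": {"plan": [[[0, 0, 0, 0, 0, 0, 0.42], [0, 0, 0, 0, 0, 0, 0.42], [0, 0, 0, 0, 0, 0, 0.42], [0, 0, 0, 0, 0, 0, 0.42], [0, 0, -25, 0, 0, 0, 0.42], [0, 0, -60, 0, 0, 0, 0.42], [-20, 0, -90, 0, 0, 0, 0.42], [-40, 0, -130, 0, 0, 0, 0.42]]]}}

```text
time_s: 42.35
tool_pos: [0.5976, -0.0567, 0.1859]
orientation: [[-0.277, 0.768, 0.578], [0.328, 0.641, -0.694], [-0.903, -0.003, -0.429]]
contact_force: [0.9, -0.2, 0.5]
width: 0.0369
finger_force: 0.0
```

Request:
{"method": "servo_tool", "body": {"plan": [[[-40, 0, -40, 0, 0, 0, 0.42], [-60, 0, -80, 0, 0, 0, 0.42], [-60, 0, -100, 0, 0, 0, 0.42], [-60, 0, -100, 0, 0, 0, 0.42]]]}}

```text
time_s: 42.75
tool_pos: [0.5572, -0.0042, 0.2841]
orientation: [[-0.274, 0.765, 0.583], [0.331, 0.645, -0.689], [-0.903, 0.004, -0.43]]
contact_force: [-0.2, 0.0, 0.3]
width: 0.0371
finger_force: 0.0
```

```bash
python3 - <<'E'
from h import *
T,t=snap('top','zt');S,s=snap('side','zs');W,w=snap('wrist','zw');np.savez('zw.npz',**W)
go((.6,-.1,.3),lean(90,0))
def blobs(im,f,box,amin=8):
    H,Sa,V=[x.astype(int) for x in cv2.split(cv2.cvtColor(im,cv2.COLOR_BGR2HSV))];k=np.zeros(H.shape,np.uint8);x0,y0,x1,y1=box;k[y0:y1,x0:x1]=1
    return [(np.array(cv2.boundingRect(c)).tolist(),cv2.contourArea(c)) for c in sorted(cv2.findContours(f(H,Sa,V).astype(np.uint8)*k,0,1)[0],key=cv2.contourArea)[::-1][:6] if cv2.contourArea(c)>=amin]
F={'green':lambda H,S,V:(H>60)&(H<90)&(S>120)&(V>50),'cyan':lambda H,S,V:(H>92)&(H<104)&(S>80)&(V>215),'white':lambda H,S,V:(S<40)&(V>200),'orange':lambda H,S,V:(H>8)&(H<25)&(S>150)&(V>120)}
for n in F: print(n,'side',blobs(s,F[n],(215,120,265,215)),'wrist',blobs(w,F[n],(0,0,512,245),30))
for b in(1,2,3):
    for z in(.064,.114,.138): print(b,z,'side',proj(S,bore[b]+[0,0,z-.064]).round(1),'wrist',proj(W,bore[b]+[0,0,z-.064]).round(1))
E
```

```text
t 42.9 pos [ 0.557 -0.008  0.282] j [-40.  22.   1. 127.  76.  68. -56.] F [0.5 0.7 0. ] w 0.0371 row [-58.2 -26.   81. ] [22.4 61.9 35.5]
green side [([238, 142, 6, 9], 38.0)] wrist [([180, 113, 14, 19], 182.5)]
cyan side [] wrist [([251, 95, 15, 10], 71.5)]
white side [([225, 190, 10, 20], 41.0), ([233, 153, 6, 9], 34.0), ([233, 193, 5, 8], 16.5), ([238, 179, 5, 6], 9.5)] wrist [([248, 99, 38, 82], 1642.5), ([204, 99, 42, 32], 609.5), ([127, 155, 22, 18], 138.0), ([286, 38, 31, 16], 54.0), ([57, 147, 18, 9], 39.0)]
orange side [([233, 184, 5, 7], 13.5), ([239, 159, 4, 7], 11.0)] wrist [([416, 32, 16, 13], 121.5), ([213, 63, 12, 19], 106.5), ([251, 40, 7, 20], 84.0), ([185, 80, 10, 16], 78.0), ([139, 95, 23, 21], 53.5), ([125, 148, 11, 7], 42.0)]
1 0.064 side [235.5 190.1] wrist [252.4  39.5]
1 0.114 side [235.2 175.3] wrist [252.4  79.8]
1 0.138 side [235.1 167.9] wrist [252.4  99.8]
2 0.064 side [237.4 177.4] wrist [219.5  61.4]
2 0.114 side [237.2 162.9] wrist [218.8  97.5]
2 0.138 side [237.1 155.7] wrist [218.5 115.4]
3 0.064 side [239.2 165.7] wrist [193.2  78.9]
3 0.114 side [239.1 151.6] wrist [192.1 111.7]
3 0.138 side [239.  144.6] wrist [191.5 127.9]
```

The drivers all stand at consistent heights. I'll check seating by pressing each cap gently from above with closed fingers.

Request:
{"method": "servo_tool", "body": {"plan": [[[-20, -10, 0, 2.5, 7, 4, 0], [-30, -20, 20, 5, 14, 8, 0], [-40, -26, 40, 8, 21, 12, 0], [-50, -26, 60, 10.5, 28, 16, 0], [-58, -26, 81, 13, 35, 20, 0], [-58, -26, 81, 15.5, 42, 24, 0], [-58, -26, 81, 18, 49, 28.5, 0], [-58, -26, 81, 20.5, 56, 32, 0]]]}}

```text
time_s: 43.7
tool_pos: [0.6, -0.1007, 0.2993]
orientation: [[-0.053, 0.998, 0.033], [0.994, 0.056, -0.098], [-0.1, 0.028, -0.995]]
contact_force: [-0.5, 0.2, -0.9]
width: 0.0006
finger_force: 0.0
```

```bash
python3 -c "
from h import *
go(bore[1]+[0,0,.086],lean(90,0))"
```

```text
t 43.7 pos [ 0.6    -0.1007  0.2993] j [-2. 21.  5. 92.  4. 65.  4.] F [-0.5  0.2 -0.9] w 0.0006 row [ -1.6  43.9 151.5] [1.7 5.7 3.1]
```

Request:
{"method": "servo_tool", "body": {"plan": [[[-2, 44, 40, 1.7, 5.7, 3.1, 0], [-2, 44, 80, 1.7, 5.7, 3.1, 0], [-2, 44, 120, 1.7, 5.7, 3.1, 0], [-2, 44, 145, 1.7, 5.7, 3.1, 0], [-2, 44, 151, 1.7, 5.7, 3.1, 0], [-2, 44, 151, 1.7, 5.7, 3.1, 0]]]}}

```text
time_s: 44.3
tool_pos: [0.6483, -0.115, 0.1498]
orientation: [[-0.004, 1.0, -0.0], [1.0, 0.004, -0.005], [-0.005, -0.0, -1.0]]
contact_force: [1.5, -0.4, 0.3]
width: 0.0003
finger_force: 0.0
```

Request:
{"method": "servo_tool", "body": {"plan": [[[0, 0, 8, 0, 0, 0, 0], [0, 0, 16, 0, 0, 0, 0], [0, 0, 22, 0, 0, 0, 0], [0, 0, 26, 0, 0, 0, 0], [0, 0, 28, 0, 0, 0, 0], [0, 0, 29, 0, 0, 0, 0], [0, 0, 30, 0, 0, 0, 0]]]}}

```text
time_s: 45.0
tool_pos: [0.6497, -0.1139, 0.1218]
orientation: [[-0.006, 1.0, 0.004], [1.0, 0.006, -0.005], [-0.005, 0.004, -1.0]]
contact_force: [0.7, 0.5, -0.4]
width: 0.0004
finger_force: 0.0
```

Request:
{"method": "servo_tool", "body": {"plan": [[[0, 0, 1, 0, 0, 0, 0], [0, 0, 2, 0, 0, 0, 0], [0, 0, 3, 0, 0, 0, 0], [0, 0, 3, 0, 0, 0, 0]]]}}

```text
time_s: 45.4
tool_pos: [0.6495, -0.1139, 0.1185]
orientation: [[-0.006, 1.0, 0.003], [1.0, 0.006, -0.004], [-0.004, 0.003, -1.0]]
contact_force: [0.6, 0.6, 0.1]
width: 0.0004
finger_force: 0.0
```

Request:
{"method": "servo_tool", "body": {"plan": [[[0, 0, 1, 0, 0, 0, 0], [0, 0, 2, 0, 0, 0, 0], [0, 0, 2, 0, 0, 0, 0]]]}}

```text
time_s: 45.7
tool_pos: [0.6496, -0.1139, 0.1165]
orientation: [[-0.006, 1.0, 0.003], [1.0, 0.006, -0.004], [-0.004, 0.003, -1.0]]
contact_force: [0.2, 0.3, 0.4]
width: 0.0004
finger_force: 0.2
```

Request:
{"method": "servo_tool", "body": {"plan": [[[0, 0, 1, 0, 0, 0, 0], [0, 0, 1, 0, 0, 0, 0]]]}}

```text
time_s: 45.9
tool_pos: [0.6499, -0.114, 0.1159]
orientation: [[-0.006, 1.0, 0.004], [1.0, 0.006, -0.005], [-0.005, 0.004, -1.0]]
contact_force: [-0.2, 0.1, 2.0]
width: 0.0005
finger_force: 1.2
```

Request:
{"method": "servo_tool", "body": {"plan": [[[0, 0, 1, 0, 0, 0, 0], [0, 0, 1, 0, 0, 0, 0]]]}}

```text
time_s: 46.1
tool_pos: [0.6502, -0.1141, 0.1153]
orientation: [[-0.005, 1.0, 0.005], [1.0, 0.005, -0.005], [-0.005, 0.005, -1.0]]
contact_force: [-0.5, -0.2, 5.4]
width: 0.0004
finger_force: 2.5
```

Request:
{"method": "servo_tool", "body": {"plan": [[[0, 0, -20, 0, 0, 0, 0], [0, 0, -25, 0, 0, 0, 0], [-40, -3, -25, 0, 0, 0, 0], [-62, -4, -25, 0, 0, 0, 0], [-62, -4, -25, 0, 0, 0, 0], [-62, -4, -12, 0, 0, 0, 0], [-62, -4, -5, 0, 0, 0, 0], [-62, -4, -4, 0, 0, 0, 0]]]}}

```text
time_s: 46.9
tool_pos: [0.645, -0.1737, 0.1167]
orientation: [[-0.008, 1.0, 0.0], [1.0, 0.008, -0.003], [-0.003, 0.0, -1.0]]
contact_force: [0.8, -0.2, -0.3]
width: 0.0003
finger_force: 0.0
```

Request:
{"method": "servo_tool", "body": {"plan": [[[0, 0, 1, 0, 0, 0, 0], [0, 0, 2, 0, 0, 0, 0], [0, 0, 2, 0, 0, 0, 0]]]}}

```text
time_s: 47.2
tool_pos: [0.6461, -0.1756, 0.117]
orientation: [[-0.006, 1.0, 0.004], [1.0, 0.006, -0.004], [-0.004, 0.004, -1.0]]
contact_force: [-0.6, 0.4, -0.4]
width: 0.0004
finger_force: 0.0
```

Request:
{"method": "servo_tool", "body": {"plan": [[[0, 0, 1, 0, 0, 0, 0], [0, 0, 2, 0, 0, 0, 0], [0, 0, 2, 0, 0, 0, 0]]]}}

```text
time_s: 47.5
tool_pos: [0.6466, -0.1759, 0.1156]
orientation: [[-0.006, 1.0, 0.005], [1.0, 0.006, -0.005], [-0.005, 0.005, -1.0]]
contact_force: [0.1, 1.0, 3.7]
width: 0.0006
finger_force: 2.2
```

Bore 2's driver meets the fingers at the same height, so it is seated. Now bore 3.

Request:
{"method": "servo_tool", "body": {"plan": [[[0, 0, -20, 0, 0, 0, 0], [0, 0, -25, 0, 0, 0, 0], [-40, -3, -25, 0, 0, 0, 0], [-62, -4, -25, 0, 0, 0, 0], [-62, -4, -25, 0, 0, 0, 0], [-62, -4, -12, 0, 0, 0, 0], [-62, -4, -5, 0, 0, 0, 0], [-62, -4, -4, 0, 0, 0, 0]]]}}

```text
time_s: 48.3
tool_pos: [0.6414, -0.2356, 0.1169]
orientation: [[-0.008, 1.0, 0.0], [1.0, 0.008, -0.002], [-0.002, 0.0, -1.0]]
contact_force: [0.5, 0.7, 0.1]
width: 0.0007
finger_force: 0.0
```

Request:
{"method": "servo_tool", "body": {"plan": [[[0, 0, 1, 0, 0, 0, 0], [0, 0, 2, 0, 0, 0, 0], [0, 0, 2, 0, 0, 0, 0]]]}}

```text
time_s: 48.6
tool_pos: [0.6425, -0.2377, 0.1173]
orientation: [[-0.006, 1.0, 0.004], [1.0, 0.006, -0.005], [-0.005, 0.004, -1.0]]
contact_force: [-0.1, 0.5, 0.5]
width: 0.0004
finger_force: 0.0
```

Request:
{"method": "servo_tool", "body": {"plan": [[[0, 0, 1, 0, 0, 0, 0], [0, 0, 2, 0, 0, 0, 0], [0, 0, 2, 0, 0, 0, 0]]]}}

```text
time_s: 48.9
tool_pos: [0.6428, -0.2381, 0.1157]
orientation: [[-0.006, 1.0, 0.004], [1.0, 0.006, -0.005], [-0.005, 0.004, -1.0]]
contact_force: [-0.6, -0.1, 3.1]
width: 0.0007
finger_force: 1.6
```

Request:
{"method": "servo_tool", "body": {"plan": [[[0, 0, -40, 0, 0, 0, 0], [0, 0, -85, 0, 0, 0, 0], [0, -40, -120, 0, 0, 0, 0], [0, -80, -130, 0, 0, 0, 0], [0, -120, -130, 0, 0, 0, 0], [0, -150, -130, 0, 0, 0, 0], [0, -150, -130, 0, 0, 0, 0]]]}}

```text
time_s: 49.6
tool_pos: [0.4878, -0.2391, 0.2449]
orientation: [[-0.002, 1.0, 0.001], [1.0, 0.002, -0.004], [-0.004, 0.001, -1.0]]
contact_force: [-0.4, -1.0, 0.0]
width: 0.0005
finger_force: 0.0
```

```bash
python3 - <<'E'
from h import *
T,t=snap('top','ft');S,s=snap('side','fs')
go((0,0,.3),lean(90,0))
a=cv2.imread('pics/top0.png')
for n,(x0,y0,x1,y1) in {'jar':(176,124,198,148),'tin':(144,128,168,156),'glasses':(268,128,314,158)}.items(): print(n,'diff top',cv2.absdiff(a[y0:y1,x0:x1],t[y0:y1,x0:x1]).mean().round(2))
H,Sa,V=cv2.split(cv2.cvtColor(t,cv2.COLOR_BGR2HSV));o=((H<25)&(Sa>150)&(V>110)).astype(np.uint8)
for k in cv2.findContours(o,0,1)[0]:
    if cv2.contourArea(k)>40: q=cv2.minEnclosingCircle(k)[0];print('orange top',q,onz(T,q,.02).round(3))
H,Sa,V=cv2.split(cv2.cvtColor(s,cv2.COLOR_BGR2HSV))
for n,m in {'green':(H>60)&(H<90)&(Sa>120)&(V>50),'white':(Sa<40)&(V>200)}.items():
    m=m.astype(np.uint8);m[:,:225]=0;m[:,250:]=0;m[:135]=0;m[170:]=0
    print(n,[cv2.boundingRect(k) for k in cv2.findContours(m,0,1)[0] if cv2.contourArea(k)>8])
E
```

```text
t 49.7 pos [ 0.492  -0.2382  0.245 ] j [ 17.  19.   5. 103.  -2.  58.  23.] F [-0.1 -0.4  0.5] w 0.0007 row [ 240.5 -490.6  -58.1] [0.2 0.3 0.3]
jar diff top 0.86
tin diff top 0.8
glasses diff top 0.97
orange top (158.0205535888672, 207.13014221191406) [0.558 0.203 0.02 ]
orange top (188.2205810546875, 205.69117736816406) [0.563 0.117 0.02 ]
orange top (498.5, 145.5) [ 0.741 -0.779  0.02 ]
green [(238, 142, 6, 9)]
white [(234, 153, 6, 9)]
```

The jar and tin are unmoved, the reel and tape are in the tray, and the drivers are seated. Handing in.

```bash
python3 -c "
from plant import arm
print(arm.close_job())"
```

```text
the job is handed in; nothing more can be done
None
```

I moved the solder reel and the tape into the grey tray, then stood all three drivers upright in the stand, one to a bore and pressed to the bottom. The jar and tin did not move, and I handed the job in at about 50 s.

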